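# Complete the two eye-instrument kits

## Task

Both kit trays are going out today, and each must hold one ophthalmoscope head, one slide viewer, one eye loupe and one amber dropper bottle, every one in the pocket cut for its shape. Sort the four loose ones from the bench into the pockets that are still empty: viewer, loupe and bottle standing upright, the head lying along its long pocket, all right down on the pocket floor. Leave the ones that are already in the trays where they stand.

Things in the scene. Friction and masses are not known exactly. Their poses are not given: they have to be found in the camera images.
- head_centre (a point): LOOSE ON THE BENCH: black ophthalmoscope head lying on its side, 27 x 96 x 28 mm (27 mm is the width to grip, across its knurled middle). Point at its centre, half-way up (14 mm above what it lies on); the point's y axis runs along its length, z up. Grip it 10 mm or more above its underside, so that the fingertips clear the tray's rim.
- viewer_centre (a point): LOOSE ON THE BENCH: small slide viewer standing upright: black box with white faces, 30 x 34 mm, 66 mm tall, on a short round foot 14 mm across and 8 mm high, with a round black cap on top; the flat sides (8 to 58 mm up) are the place to grip. Point at its centre, half-way up (33 mm); z up; x across the 30 mm width, y across the 34 mm width.
- loupe_centre (a point): LOOSE ON THE BENCH: eye loupe standing upright: black tapered round body 39 mm across at the foot, narrower to the white ring at its top, 40 mm tall. Point at its centre, half-way up (20 mm); z up. Grip it 10 mm or more above its underside, so that the fingertips clear the tray's rim.
- bottle_centre (a point): LOOSE ON THE BENCH: amber dropper bottle standing upright: glass body 32 mm across up to 60 mm, black cap 20 mm across up to 75 mm, black dropper tip above, 102 mm tall in all. Point at its centre, half-way up (51 mm above its foot); z up.
- tray_a: Fixed kit tray, 150 (x) x 194 (y) mm, rim 16 mm high; grey inlay, four pockets with floors 6 mm above the bench. Origin under its centre at bench level. Pocket centres in its x, y (mm): long (46 x 114 along y), head, -41, +32; square 52 x 50, viewer, -41, -60; round 56, loupe, +37, +50; round 50, bottle, +37, -47. Holds a head and a bottle; viewer and loupe pockets empty.
- tray_b: Fixed kit tray, 150 (x) x 194 (y) mm, rim 16 mm high; grey inlay, four pockets with floors 6 mm above the bench. Origin under its centre at bench level. Pocket centres in its x, y (mm): long (46 x 114 along y), head, -41, +32; square 52 x 50, viewer, -41, -60; round 56, loupe, +37, +50; round 50, bottle, +37, -47. Holds a viewer and a loupe; head and bottle pockets empty.
- head_in_centre (a point): ALREADY IN TRAY_A, loose in its pocket, to stay there: a head just like head_centre, point and axes alike.
- viewer_in_centre (a point): ALREADY IN TRAY_B, loose in its pocket, to stay there: a viewer just like viewer_centre, point and axes alike.
- loupe_in_centre (a point): ALREADY IN TRAY_B, loose in its pocket, to stay there: a loupe just like loupe_centre, point and axes alike.
- bottle_in_centre (a point): ALREADY IN TRAY_A, loose in its pocket, to stay there: a bottle just like bottle_centre, point and axes alike.
Not all that is in view belongs to the job. What is shaped like the part that bears loupe_centre but purple is not meant.

How it is judged:
By the outcome, as a careful person would: the job done as asked, in the order asked, and still so for the second after the job is handed in, with the robot touching nothing.
It also fails if it takes over 112 s, if anything falls off the work surface, if the arm or the gripper's body presses on something with over 40 N, if the wrist force passes 120 N, or if a joint passes its speed limit or range.

## Robot

A 6-joint arm with a two-finger parallel gripper is mounted at the origin on a cart in front of the work surface, level with it; the furniture and walls round the work are solid. World frame = base frame: x ahead of the robot, y to its left, z up, the work surface at z = 0. Lengths are in m, angles in rad, forces in N, time in s.
With the tool pointing down it reaches from about 0.225 to 0.875 m from the base axis. Payload 3.4 kg.
Tool frame: the origin (TCP) lies on the centre line of the jaws, within the pads' length; the fingertips stand 11 mm ahead of it and the grasp point (between the pads) lies 8 mm behind it; z points along the fingers, x is the direction in which the jaws open and shut, and the axes are right-handed (so a half turn about z gives the same grasp; the last joint's range is limited). The gripper opens to 85 mm and grips with 20 to 120 N. Pads are 22 mm wide; open, the fingers measure 114 mm over their backs; the gripper's body (76 mm by 85 mm) begins 54 mm behind the grasp point. The pads swing forward as they close: fully open they stand 13 mm farther back than shut.
Start: joints at [-1.281, 0.276, 1.505, -0, 1.361, -0.121], TCP at [0.23, -0.527, 0.242] pointing down, gripper open.
Joint ranges: [-2.89, 2.89], [-0.75, 2.08], [0.22, 2.7], [-1.18, 4.32], [0.11, 2.71], [-2.7, 2.7]. Speed limits (rad/s): [2.57, 2.57, 3.14, 3.14, 3.14, 3.14].

## Interface

Orientations are given as a unit quaternion [w, x, y, z].
In Python, from bench import env, imaging gives the robot as it stands.
- The arm moves only by the tool play_rows, never from a script. Its argument "deltas" is one flat list of numbers, 7 for each row, row after row: the shift along the world's x, y, z in mm, then the turn, a rotation vector about the world's x, y, z in degrees, then the opening, from 0 (shut) to 1 (fully open). In form: [x, y, z, ax, ay, az, jaw, x, y, z, ax, ay, az, jaw, ...]. A call has exactly 10 rows; each row is the pose to reach, as a shift and turn from the pose commanded when the call began; what a row does not reach only later rows make up. A row lasts 1/10 s, in which the tool goes at most 50 mm and 8.59 degrees, less where a joint would pass 70% of its speed; a pose out of reach is approached as far as the arm can. A call with a gripper value outside its range is refused whole. The fingers move at their own pace and stop on an object; "force" is the grip in N (left out, the last holds). Time passes only in rows, so rows that repeat a pose let the fingers close, or fill a call up. It gives the time, the measured TCP pose, the force and the opening at its end, in the units of the state.
- env.sense(): the state, without advancing time (a new reading comes with each control period).
- imaging.grab_frame(name): name is "side" or "top" or "wrist"; returns the picture (480x640x3 uint8, blue, green, red); there is no depth.
- imaging.camera_model(name): a dict with "fov_y" (degrees; the focal length in pixels is half the picture's height over the tangent of half this angle, whatever the lens; pixels are square), "cx", "cy" (the principal point, pixels), "view" (4x4, takes a point from world to camera coordinates); the wrist camera has in their place "mount" (4x4, takes a point from camera to tool coordinates, whose origin is the TCP and whose axes are the tool frame's). Camera axes: x right, y up, looking along -z (the intrinsics and any distortion apply to the point x, -y, -z); pixel columns grow to the right and rows downward; lengths in m; the calibration is good to about 2 mm. A picture is of the moment at which its call begins: read the wrist's pose just before it. camera_model takes no time and is no camera call.
- env.hand_in(): hands the job in, once; it reports no verdict.
The state is a dict: "t": time; "q": joint angles; "dq": joint speeds; "effort": joint torques, N m; "tcp_pos": TCP position; "orientation": TCP orientation; "contact_force": force on the tool from outside, world axes, zero at the start; "moment": the same for the moment, N m; "grip_width": finger opening in m.
Only numpy, scipy, OpenCV 4.12 (cv2) and the standard library are available. Lean on these libraries where they do the work, as an engineer would, in place of code of your own. Each camera call takes 0.05 s, during which the arm holds its last target.

## Working session

There is one attempt and no reset: what is moved stays moved. The work goes in short steps, Python scripts to look and compute and a tool call to move; the robot and the scene stay as the last step left them, time stands still between calls to the robot, and variables do not carry over. Pictures are saved under pics/ and viewed, and the job is handed in when it is done.

Besides the shell and the picture viewer there is one more tool, called after "Request:" in YAML: its name, and indented under it one key for each argument. play_rows: Moves the arm, as the interface text tells. Its arguments: {"type":"object","properties":{"deltas":{"type":"array"},"force":{"type":"number"}},"required":["deltas"]}

```bash
ls; mkdir -p pics
python3 - <<'E'
from bench import env, imaging
import cv2
s=env.sense();print(s)
for n in ("side","top","wrist"):
    cv2.imwrite(f"pics/{n}0.png",imaging.grab_frame(n)); print(n,imaging.camera_model(n))
E
```

```text
pics
{'t': 0.0, 'q': array([-1.28101279e+00,  2.76581391e-01,  1.50619498e+00,  1.50217726e-05,
        1.36066874e+00, -1.21029026e-01]), 'dq': array([ 9.35783375e-04,  1.02274939e-03,  1.07570763e-03,  3.16426701e-04,
        9.88170009e-05, -6.89729049e-04]), 'effort': array([-2.39382271e-04, -4.16780019e+01, -2.45812064e+01, -1.36331041e-04,
        1.11654494e-02,  1.55707362e-06]), 'tcp_pos': array([ 0.229461  , -0.52665387,  0.2414228 ]), 'orientation': array([-6.03026095e-04,  8.36465878e-01, -5.48018227e-01, -7.03069778e-04]), 'contact_force': array([ 0.39385334, -0.02954627, -0.39116217]), 'moment': array([ 0.0035121 , -0.0179569 ,  0.04113017]), 'grip_width': 0.08536123441954055}
side {'fov_y': 57.40528405383444, 'cx': 320.42058379644084, 'cy': 240.98434446356768, 'view': array([[-0.99003055, -0.13964183,  0.01843015,  0.4566142 ],
       [ 0.1007836 , -0.61089256,  0.78527253, -0.2264145 ],
       [-0.09839805,  0.77930125,  0.6188759 , -0.71568212],
       [ 0.        ,  0.        ,  0.        ,  1.        ]])}
top {'fov_y': 45.34265204663526, 'cx': 319.0279482666181, 'cy': 241.2285464197007, 'view': array([[ 0.00847053, -0.99994133,  0.00675227, -0.19413606],
       [ 0.98897807,  0.00937547,  0.14776496, -0.48749041],
       [-0.1478196 ,  0.0054262 ,  0.98899946, -0.95634387],
       [ 0.        ,  0.        ,  0.        ,  1.        ]])}
wrist {'fov_y': 70.30291891670444, 'cx': 323.1153940376115, 'cy': 240.22855362153808, 'mount': array([[ 9.99999268e-01,  1.06016353e-03,  5.82505349e-04,
        -5.56981699e-04],
       [ 1.18053236e-03, -9.60345714e-01, -2.78809461e-01,
        -6.95557428e-02],
       [ 2.63822894e-04,  2.78809945e-01, -9.60346263e-01,
        -1.31553008e-01],
       [ 0.00000000e+00,  0.00000000e+00,  0.00000000e+00,
         1.00000000e+00]])}
```

View pics/side0.png

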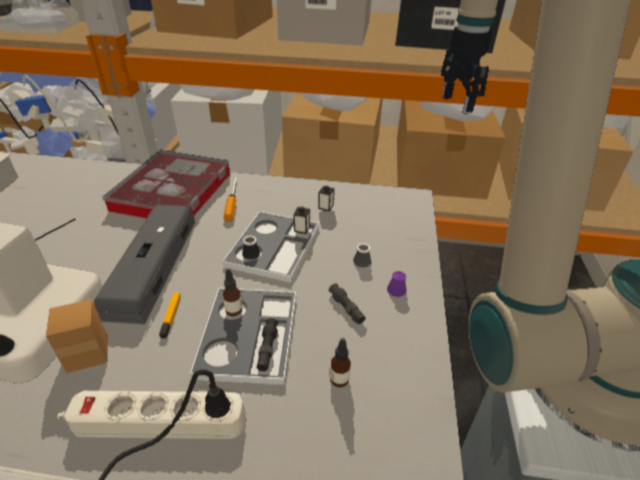

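View pics/top0.png

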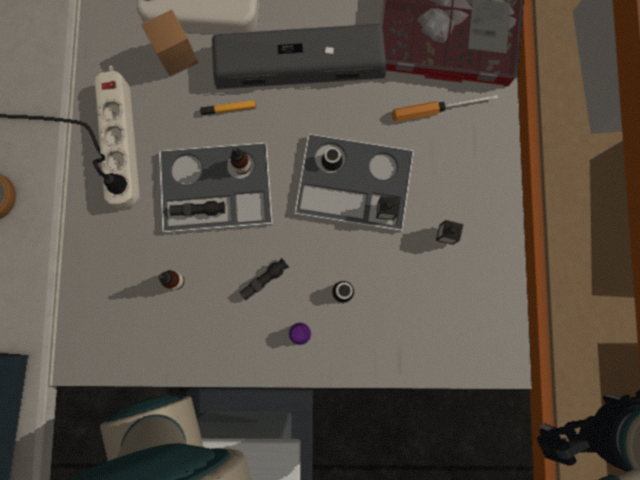

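View pics/wrist0.png

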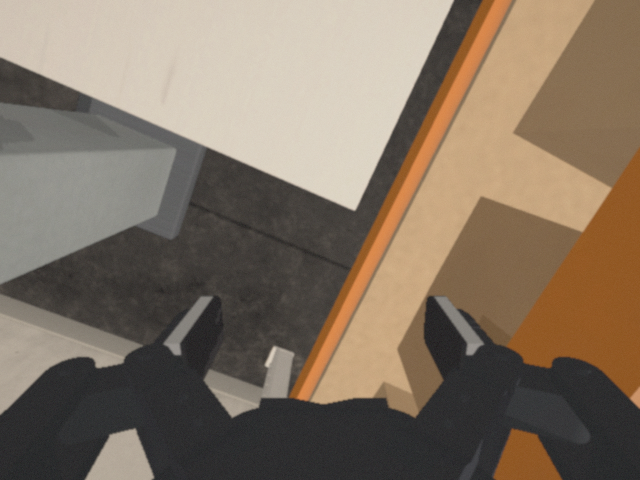

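The side and top views show both trays. Tray_a is left in top at about (216,188), tray_b right at about (354,183). The loose parts in top are the bottle (172,280), head (264,279), loupe (343,291) and viewer (449,232), with the purple decoy at (300,334). Next I'll enlarge the crops.

```bash
cat > h.py <<'E'
import numpy as np, cv2
from bench import env, imaging
from scipy.spatial.transform import Rotation as R
def cam(n, T=None):
    m=imaging.camera_model(n); f=240/np.tan(np.radians(m['fov_y']/2))
    if n=='wrist': V=np.linalg.inv(T@np.array(m['mount']))
    else: V=np.array(m['view'])
    return f,m['cx'],m['cy'],V
def tcpT(s):
    T=np.eye(4); o=s['orientation']; T[:3,:3]=R.from_quat([o[1],o[2],o[3],o[0]]).as_matrix(); T[:3,3]=s['tcp_pos']; return T
def proj(c,P):
    f,cx,cy,V=c; P=np.atleast_2d(P); p=P@V[:3,:3].T+V[:3,3]
    return np.c_[cx+f*p[:,0]/-p[:,2], cy+f*(-p[:,1])/-p[:,2]]
def ray(c,uv):
    f,cx,cy,V=c; d=np.array([(uv[0]-cx)/f,-(uv[1]-cy)/f,-1.]); Rt=V[:3,:3].T
    return -Rt@V[:3,3], Rt@d/np.linalg.norm(d)
def onz(c,uv,z):
    o,d=ray(c,uv); return o+d*(z-o[2])/d[2]
def tri(*cu):
    A=np.zeros((3,3));b=np.zeros(3)
    for c,uv in cu:
        o,d=ray(c,uv);M=np.eye(3)-np.outer(d,d);A+=M;b+=M@o
    p=np.linalg.solve(A,b)
    return p,[np.linalg.norm(np.cross(p-ray(c,uv)[0],ray(c,uv)[1])) for c,uv in cu]
def crop(img,x0,y0,x1,y1,s,name):
    im=cv2.resize(img[y0:y1,x0:x1],None,fx=s,fy=s,interpolation=cv2.INTER_CUBIC)
    for x in range((x0//20+1)*20,x1,20):
        cv2.line(im,((x-x0)*s,0),((x-x0)*s,6),(0,255,255),1); cv2.putText(im,str(x),((x-x0)*s+2,14),0,.35,(0,255,255),1)
    for y in range((y0//20+1)*20,y1,20):
        cv2.line(im,(0,(y-y0)*s),(6,(y-y0)*s),(0,255,255),1); cv2.putText(im,str(y),(8,(y-y0)*s+4),0,.35,(0,255,255),1)
    cv2.imwrite('pics/'+name,im)
E
python3 - <<'E'
from h import *
t=cv2.imread('pics/top0.png');s=cv2.imread('pics/side0.png')
crop(t,150,120,290,310,4,'t_a.png'); crop(t,280,120,480,310,4,'t_b.png')
crop(s,190,180,400,320,3,'s_b.png'); crop(s,180,270,380,400,4,'s_a.png')
E
python3 - <<'E'
from h import *
c=cam('top');
for n,uv in dict(bottle=(172,278),head=(264,279),loupe=(343,291),viewer=(449,232),purple=(300,334),trA=(216,188),trB=(354,183),tableR=(530,388),tableL=(51,386)).items(): print(n,onz(c,uv,0.0))
E
```

```text
bottle [0.42631504 0.07023918 0.        ]
head [ 0.42601204 -0.0928582   0.        ]
loupe [ 0.40599723 -0.23316951  0.        ]
viewer [ 0.51374451 -0.42385     0.        ]
purple [ 0.33017201 -0.15803141  0.        ]
trA [ 0.59071037 -0.0019804   0.        ]
trB [ 0.60259102 -0.25276372  0.        ]
tableR [ 0.2411909  -0.55749561  0.        ]
tableL [0.23811044 0.26977171 0.        ]
```

View pics/t_a.png

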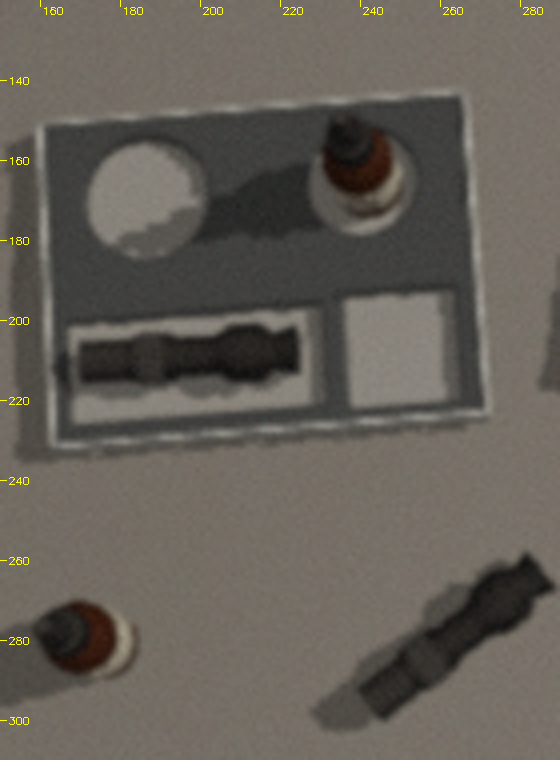

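View pics/t_b.png

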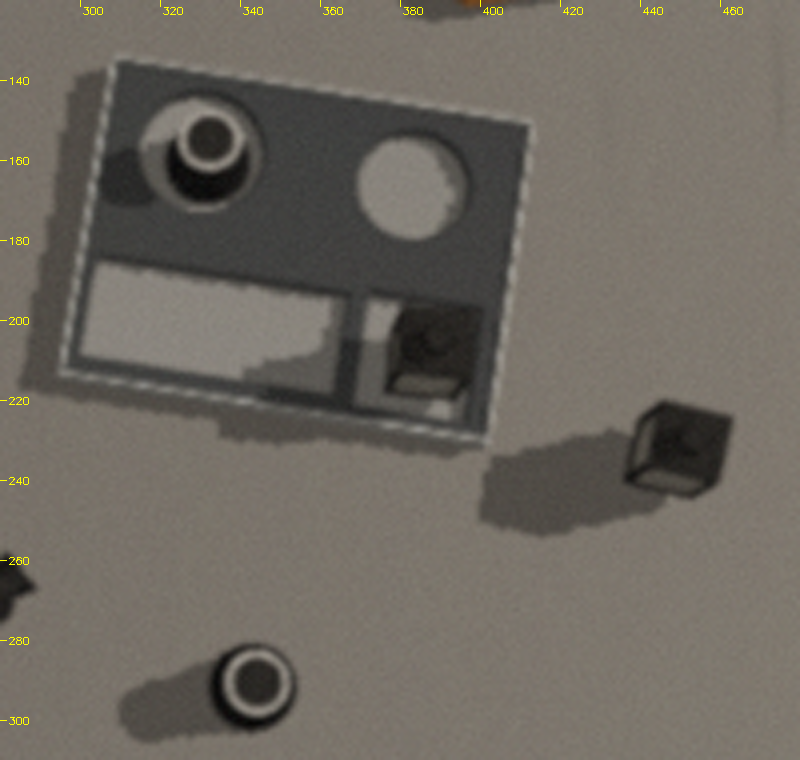

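View pics/s_a.png

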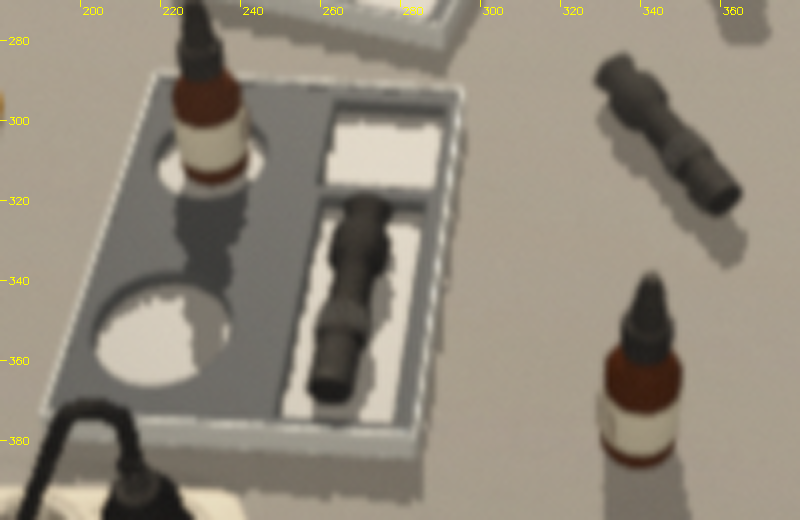

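View pics/s_b.png

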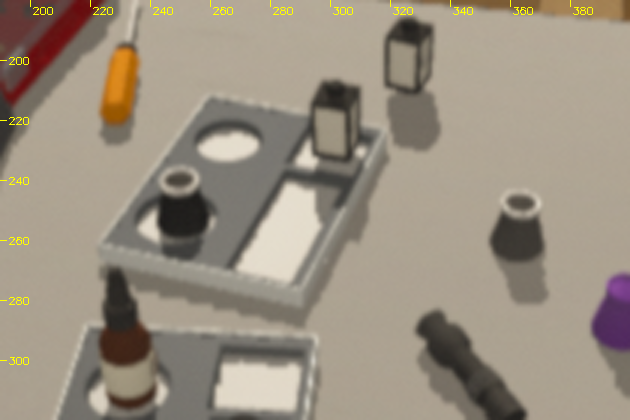

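```bash
cat > fit.py <<'E'
from h import *
from scipy.optimize import least_squares
t=cam('top');s=cam('side')
# order (+x,+y),(+x,-y),(-x,-y),(-x,+y)
L=np.array([[75,97],[75,-97],[-75,-97],[-75,97]])/1000
D={'A':([(160,151.75),(265.75,143.75),(272,223),(163,231.25)],[(191.25,372.5),(219.25,288.75),(295.75,292.5),(283.75,378.25)]),
'B':([(308.75,135),(413,150.75),(402,230),(295.5,213.5)],[(223.3,261),(260,212.3),(319,223.3),(291,277.7)])}
for k,(a,b) in D.items():
    def pts(p):
        c,q=np.cos(p[2]),np.sin(p[2]);return np.c_[L@np.array([[c,q],[-q,c]])+p[:2],np.full(4,p[3])]
    for use in ('t','s','ts'):
        def f(p):
            r=[]
            if 't' in use:r.append((proj(t,pts(p))-a).ravel())
            if 's' in use:r.append((proj(s,pts(p))-b).ravel())
            if len(use)==1:r.append([(p[3]-.016)*1e5])
            return np.concatenate(r)
        o=least_squares(f,[.59,-.1,0,.016]); print(k,use,o.x[:2],np.degrees(o.x[2]),o.x[3],np.abs(o.fun).max()); 
    print(np.round(f(o.x).reshape(-1,2),1).tolist())
E
python3 fit.py
python3 - <<'E'
from h import *
t=cam('top');s=cam('side')
def T(n,a,b): print(n,*[np.round(x,4) for x in tri((t,a),(s,b))])
T('loupe ring top',(280+259/4,120+683/4),(190+521/3,180+203/3))
T('purple top',(300,333),(399,276))
# bottle tip
T('bottle tip',(150+50/4,120+633/4),(180+652/4,270+275/4))
T('head knurl end L',(150+375/4,120+703/4),(180+725/4,270+198/4))
T('head end R',(150+540/4,120+572/4),(180+615/4,270+72/4))
T('viewer top ctr',(280+683/4,120+442/4),(190+411/3,180+31/3))
E
```

```text
A t [ 0.58870127 -0.0034565 ] 5.120253289984054 0.015999970314567874 1.226177936258324
A s [ 0.58901978 -0.00284698] 4.954567010393933 0.015999945287311752 1.4134136521283267
A ts [ 0.5894014  -0.00364945] 5.035038667232768 0.01373788718266292 1.3329519505409735
[[-0.2, -1.1], [1.1, -1.1], [0.4, 0.8], [0.0, 1.0], [-1.0, 1.3], [-0.3, -0.8], [0.6, -0.7], [0.9, 0.9]]
B t [ 0.60065508 -0.25311903] -8.429912665819058 0.015999970007054505 1.03099632891562
B s [ 0.59928143 -0.2499241 ] -8.975629864829038 0.015999979850884607 0.9437997406838576
B ts [ 0.60114627 -0.25365783] -8.61461832411221 0.012161188221319922 1.2834995463877021
[[-0.3, -0.7], [0.9, -0.0], [0.6, 1.1], [-0.5, 0.6], [-0.7, 1.3], [-0.7, -0.5], [0.0, -0.1], [-0.0, -0.3]]
loupe ring top [ 0.4039 -0.2344  0.0364] [0.0002 0.0002]
purple top [ 0.3313 -0.1588  0.036 ] [0.0009 0.0009]
bottle tip [0.4192 0.0611 0.0973] [0.0014 0.0014]
head knurl end L [ 0.3953 -0.0591  0.0106] [0.0002 0.0002]
head end R [ 0.4536 -0.1303  0.0121] [0. 0.]
viewer top ctr [ 0.5057 -0.4135  0.0569] [0.0011 0.0011]
```

Request:
play_rows:
  deltas: [40,15,0,0,0,6,1,80,30,0,0,0,12,1,120,45,-5,0,0,18,1,160,60,-10,0,0,25,1,200,80,-20,0,0,32,1,240,95,-30,0,0,40,1,270,108,-40,0,0,47,1,277,110,-40,0,0,53,1,277,110,-40,0,0,53,1,277,110,-40,0,0,53,1]
  force: 40

```text
t: 1.15
tcp_pos: [0.5063, -0.4172, 0.2021]
orientation: [0.0, 0.993, -0.118, -0.0]
contact_force: [-0.3, -0.1, 0.0]
grip_width: 0.0854
```

```bash
cat > shot.py <<'E'
import sys
from h import *
n=sys.argv[1]; s=env.sense(); im=imaging.grab_frame('wrist'); cv2.imwrite(f'pics/{n}.png',im)
np.save(f'pics/{n}.npy',tcpT(s)); T=tcpT(s)
print(s['t'],np.round(s['tcp_pos'],4),'psi',round(np.degrees(np.arctan2(T[1,0],T[0,0])),2),'tilt',np.round(T[2,:],3),'F',np.round(s['contact_force'],1),'w',round(s['grip_width'],4))
E
python3 shot.py w1
```

```text
1.15 [ 0.5063 -0.4172  0.2021] psi -13.57 tilt [-0.001  0.    -1.     0.202] F [-0.3 -0.1  0. ] w 0.0854
```

View pics/w1.png

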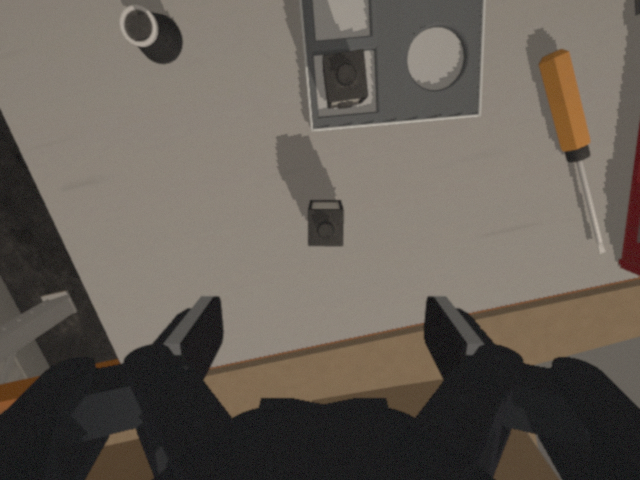

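The viewer stands at (325,225), its top square to the jaws. The gripper fingers are at the bottom of the frame, and the bottle pocket of tray_b is at (436,56).

Run:
```python
from h import *
im=cv2.imread('pics/w1.png'); crop(im,285,185,365,265,8,'w1c.png')
c=cam('wrist',np.load('pics/w1.npy'))
for z in (.06,.066): print(onz(c,(326,229),z))
print(onz(c,(436,56),.011), onz(c,(325,225),.033))
```

```text
[ 0.50725227 -0.41662825  0.06      ]
[ 0.50757154 -0.41513488  0.066     ]
[ 0.63115416 -0.30313955  0.011     ] [ 0.50580765 -0.419499    0.033     ]
```

View pics/w1c.png

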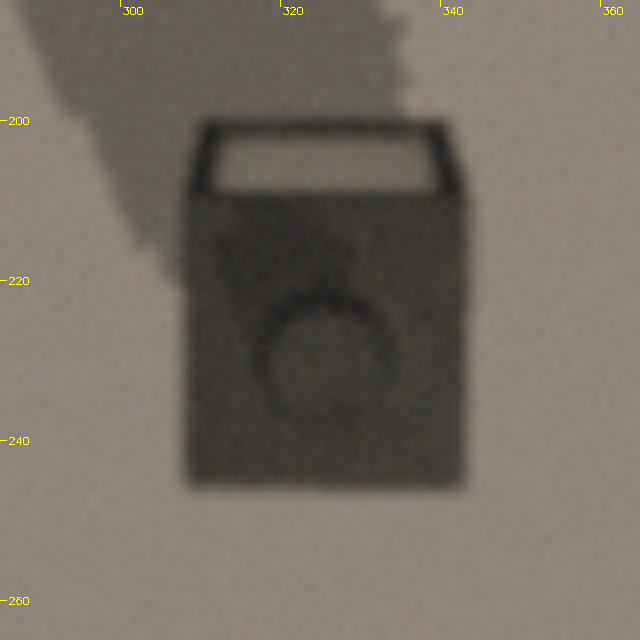

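Run:
```python
from h import *
w=cam('wrist',np.load('pics/w1.npy'));t=cam('top')
print(tri((w,(325.4,227.5)),(t,(452.3,231))), onz(w,(325.4,227.5),.058),onz(t,(452.3,231),.058))
a,b=onz(w,(308.2,227.5),.058),onz(w,(342.5,227.5),.058); print(b-a)
a,b=onz(w,(325.4,209),.058),onz(w,(325.4,246),.058); print(b-a)
T=np.load('pics/w1.npy')
for P in ([.1,0,0],):
  pass
```

```text
(array([ 0.5066735 , -0.41711062,  0.05266376]), [np.float64(5.178804623526763e-05), np.float64(5.1788046235324874e-05)]) [ 0.506961   -0.41575568  0.058     ] [ 0.50576924 -0.41587856  0.058     ]
[ 0.02776397 -0.00672295  0.        ]
[-0.00742757 -0.03086636  0.        ]
```

Request:
play_rows:
  deltas: [0,0,-40,0,0,0,1,0,0,-80,0,0,0,0.9,0,0,-120,0,0,0,0.75,0,0,-150,0,0,0,0.7,0,1,-165,0,0,0,0.7,0,1,-167,0,0,0,0.7,0,1,-167,0,0,0,0.2,0,1,-167,0,0,0,0.2,0,1,-167,0,0,0,0.2,0,1,-167,0,0,0,0.2]
  force: 40

```text
t: 2.2
tcp_pos: [0.5072, -0.4173, 0.0371]
orientation: [0.001, 0.993, -0.117, 0.001]
contact_force: [-0.2, -0.6, 3.5]
grip_width: 0.0296
```

Request:
play_rows:
  deltas: [0,0,30,0,0,0,0.2,0,0,70,0,0,0,0.2,3,20,110,0,0,0,0.2,8,60,125,0,0,2,0.2,15,105,125,0,0,5,0.2,22,150,125,0,0,8,0.2,29,195,125,0,0,11,0.2,35,240,125,0,0,14,0.2,40,280,125,0,0,16,0.2,44,315,125,0,0,18.5,0.2]

```text
t: 3.2
tcp_pos: [0.5505, -0.0988, 0.1609]
orientation: [-0.0, 0.999, 0.045, 0.0]
contact_force: [-0.3, 0.2, -0.8]
grip_width: 0.0294
```

Request:
play_rows:
  deltas: [2,25,0,0,0,0,0.2,2,35,0,0,0,0,0.2,2,35,0,0,0,0,0.2,2,35,0,0,0,0,0.2,2,35,0,0,0,0,0.2,2,35,0,0,0,0,0.2,2,35,0,0,0,0,0.2,2,35,0,0,0,0,0.2,2,35,0,0,0,0,0.2,2,35,0,0,0,0,0.2]

```text
t: 4.2
tcp_pos: [0.5526, -0.0663, 0.1603]
orientation: [0.0, 0.999, 0.044, 0.0]
contact_force: [-0.6, 0.6, -0.9]
grip_width: 0.0295
```

```bash
python3 shot.py w2
```

```text
4.2 [ 0.5526 -0.0663  0.1603] psi 5.03 tilt [ 0.    0.   -1.    0.16] F [-0.6  0.6 -0.9] w 0.0295
```

View pics/w2.png

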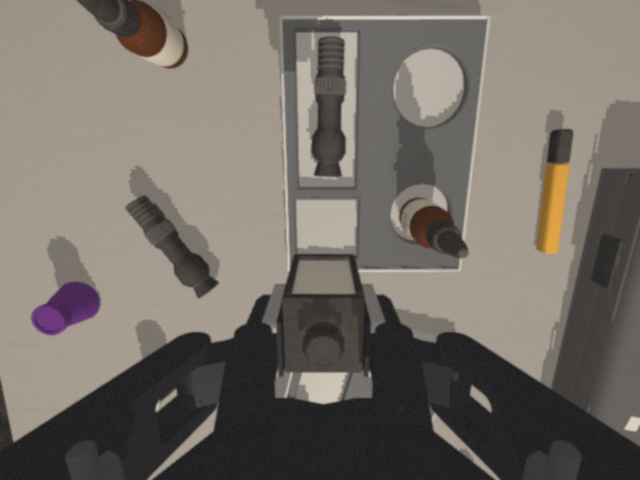

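Wrist view above tray_a: the viewer is held at (322,320) and the empty viewer pocket is half visible at (327,228). The tray rim corners are at about (281,17), (489,17), (462,271) and (288,271). The loose bottle shows at top left, the loose head at (172,245) and the loupe pocket at (429,87).

```bash
cat > fitw.py <<'E'
from h import *
from scipy.optimize import least_squares
def fit(c,uv,L,z,p0):
    L=np.array(L)/1000
    def pts(p):
        a,q=np.cos(p[2]),np.sin(p[2]);return np.c_[L@np.array([[a,q],[-q,a]])+p[:2],np.full(len(L),z)]
    f=lambda p:(proj(c,pts(p))-uv).ravel()
    o=least_squares(f,p0); print(np.round(o.x[:2],4),round(np.degrees(o.x[2]),2),np.round(o.fun,1).tolist()); return o.x
def loc(p,l):
    a,q=np.cos(p[2]),np.sin(p[2]); return np.round(p[:2]+np.array([[a,-q],[q,a]])@np.array(l)/1000,4)
E
python3 - <<'E'
from fitw import *
c=cam('wrist',np.load('pics/w2.npy'))
p=fit(c,[(281,17),(489,17),(462,271),(288,271)],[(-75,97),(75,97),(75,-97),(-75,-97)],.016,[.589,-.003,.09])
p=np.array(p)
print('viewer',loc(p,(-41,-60)),'loupe',loc(p,(37,50)),'direct loupe pocket',onz(c,(429,87),.014))
im=cv2.imread('pics/w2.png'); crop(im,270,0,500,290,2,'w2c.png'); crop(im,60,0,230,310,2,'w2d.png')
E
```

```text
[ 0.5902 -0.0038] 5.15 [-1.7, -0.3, 2.3, -1.2, -0.7, 1.1, 0.0, 1.6]
viewer [ 0.5547 -0.0673] loupe [0.6225 0.0493] direct loupe pocket [0.62080928 0.05016606 0.014     ]
```

View pics/w2d.png

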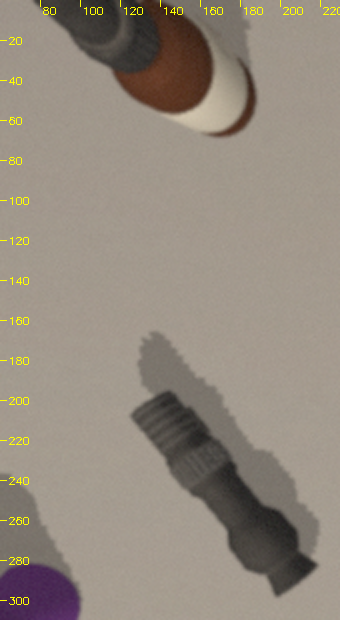

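Request:
play_rows:
  deltas: [1,0,-30,0,0,0,0.2,2,-1,-60,0,0,0,0.2,2,-1,-80,0,0,0,0.2,2,-1,-95,0,0,0,0.2,2,-1,-105,0,0,0,0.2,2,-1,-110,0,0,0,0.2,2,-1,-113,0,0,0,0.2,2,-1,-115,0,0,0,0.2,2,-1,-116,0,0,0,0.2,2,-1,-116,0,0,0,0.2]

```text
t: 5.25
tcp_pos: [0.5549, -0.0673, 0.0448]
orientation: [0.0, 0.999, 0.044, 0.0]
contact_force: [-0.6, -0.5, -0.2]
grip_width: 0.0293
```

```bash
python3 shot.py w3
python3 - <<'E'
from h import *
crop(imaging.grab_frame('side'),180,270,340,400,5,'s3.png')
E
```

```text
5.25 [ 0.5549 -0.0673  0.0448] psi 5.04 tilt [ 0.001  0.    -1.     0.045] F [-0.6 -0.5 -0.2] w 0.0293
```

View pics/s3.png

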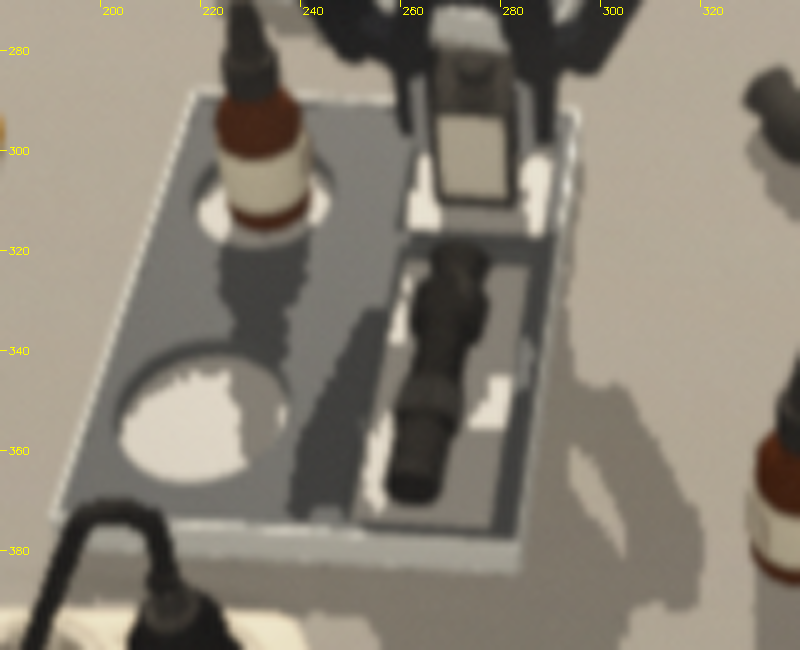

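View pics/w3.png

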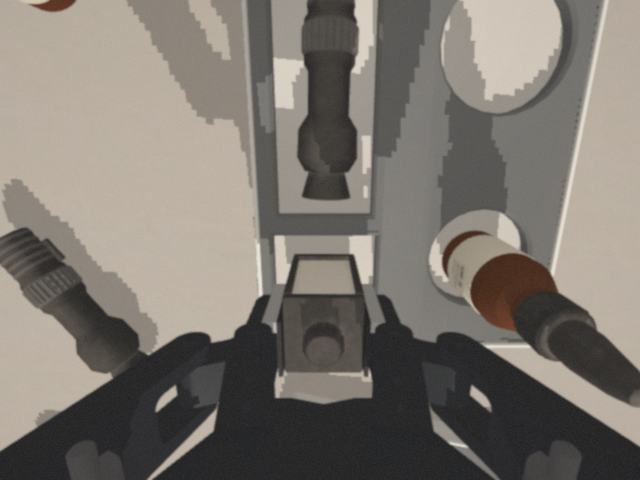

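The viewer is centred in its pocket: side view (274,290), wrist (325,320), with even gaps. There is no contact force yet, so I'll lower gently and watch for it.

Request:
play_rows:
  deltas: [0,0,-0.5,0,0,0,0.2,0,0,-1,0,0,0,0.2,0,0,-1.5,0,0,0,0.2,0,0,-2,0,0,0,0.2,0,0,-2,0,0,0,0.2,0,0,-2,0,0,0,0.2,0,0,-2,0,0,0,0.2,0,0,-2,0,0,0,0.2,0,0,-2,0,0,0,0.2,0,0,-2,0,0,0,0.2]

```text
t: 6.35
tcp_pos: [0.5547, -0.0672, 0.0431]
orientation: [0.0, 0.999, 0.044, 0.0]
contact_force: [-1.9, 0.1, 4.6]
grip_width: 0.0296
```

Request:
play_rows:
  deltas: [0,0,0,0,0,0,0.4,0,0,0,0,0,0,0.5,0,0,0,0,0,0,0.5,0,0,0,0,0,0,0.5,0,0,0,0,0,0,0.5,0,0,10,0,0,0,0.5,0,0,30,0,0,0,0.5,0,0,60,0,0,0,0.5,0,0,100,0,0,0,0.6,0,0,130,0,0,0,0.8]

```text
t: 7.35
tcp_pos: [0.5552, -0.0673, 0.1753]
orientation: [0.0, 0.999, 0.044, 0.001]
contact_force: [-0.1, 0.1, -0.7]
grip_width: 0.0642
```

```bash
python3 shot.py w4
```

```text
7.35 [ 0.5552 -0.0673  0.1753] psi 5.04 tilt [ 0.003  0.001 -1.     0.175] F [-0.1  0.1 -0.7] w 0.0642
```

View pics/w4.png

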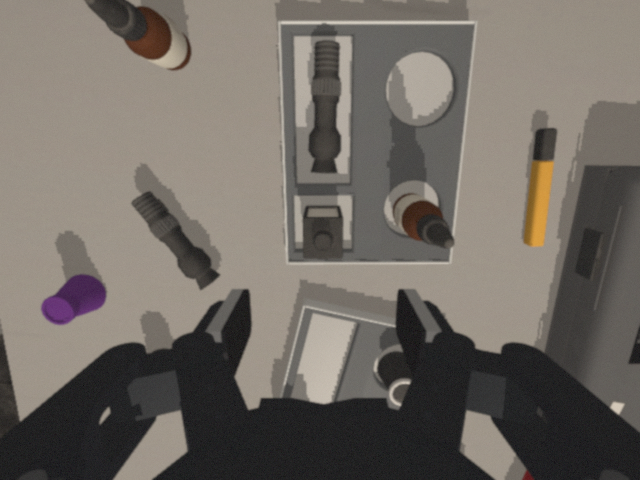

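The viewer stands upright in its pocket at (323,235). The loose head is next. I'll hover over it, jaws across its length.

Request:
play_rows:
  deltas: [-30,-5,0,0,0,8,0.8,-70,-10,0,0,0,16,0.8,-105,-15,0,0,0,24,0.8,-125,-20,-2,0,0,30,0.8,-133,-21,-5,0,0,34,0.8,-133,-21,-5,0,0,34,0.8,-133,-21,-5,0,0,34,0.8,-133,-21,-5,0,0,34,0.8,-133,-21,-5,0,0,34,0.8,-133,-21,-5,0,0,34,0.8]

```text
t: 8.4
tcp_pos: [0.4221, -0.0882, 0.1673]
orientation: [-0.0, 0.943, 0.334, 0.0]
contact_force: [0.2, 0.3, -0.3]
grip_width: 0.0681
```

```bash
python3 shot.py w5; python3 -c "
from h import *
crop(cv2.imread('pics/w5.png'),240,130,400,290,4,'w5c.png')"
```

```text
8.4 [ 0.4221 -0.0882  0.1673] psi 39.04 tilt [ 0.     0.    -1.     0.167] F [ 0.2  0.3 -0.3] w 0.0681
```

View pics/w5.png

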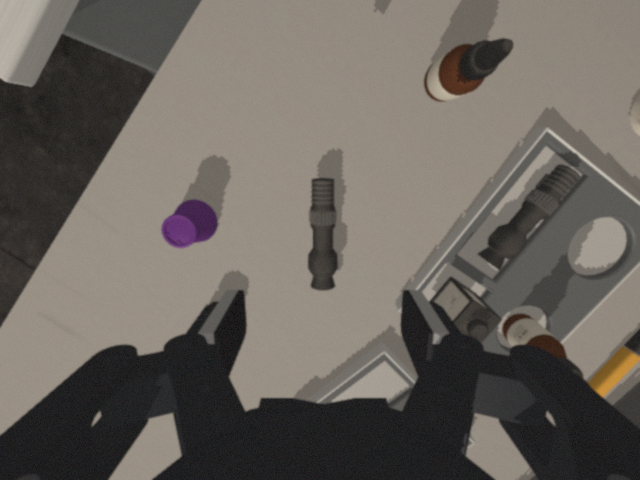

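View pics/w5c.png

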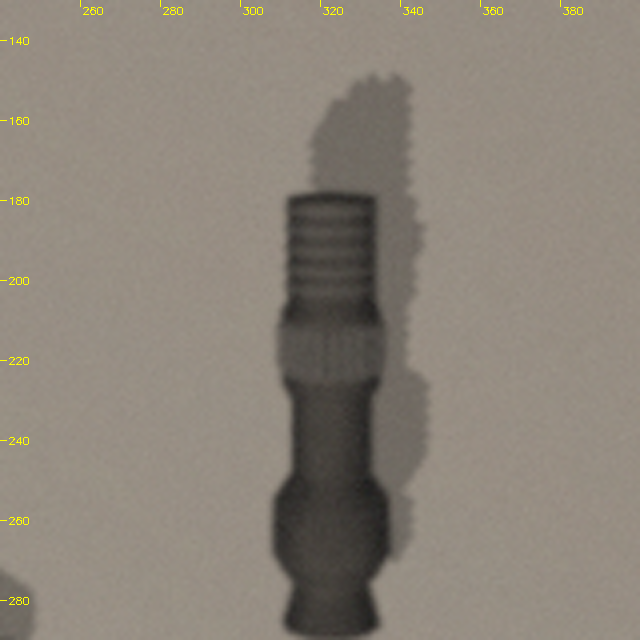

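The head is at (322,234) and lines up with the image column. The knurl is at (322.5,217), the ribbed end at row 178 and the far end at row 289.

Run:
```python
from h import *
c=cam('wrist',np.load('pics/w5.npy')); t=cam('top')
R1,R2,k=[onz(c,uv,.014) for uv in ((322.5,178),(322,289),(322.3,217))]
print(R1,R2,np.linalg.norm(R1-R2),(R1+R2)/2,'knurl',k, np.degrees(np.arctan2(*(R1-R2)[1::-1]))-90)
print(np.linalg.norm(k-(R1+R2)/2))
print(tri((c,(322,289)),(t,(150+540/4,120+572/4))),tri((c,(322.3,178)),(t,(150+375/4,120+703/4))))
# tool pos: offset of knurl in tool frame
T=np.load('pics/w5.npy'); print((np.linalg.inv(T)@np.r_[k,1])[:3],(np.linalg.inv(T)@np.r_[(R1+R2)/2,1])[:3])
```

```text
[ 0.39405905 -0.0560338   0.014     ] [ 0.45630677 -0.13377062  0.014     ] 0.099588107682004 [ 0.42518291 -0.09490221  0.014     ] knurl [ 0.41460536 -0.08172585  0.014     ] 38.6859856031752
0.016896774062520263
(array([ 0.4529523 , -0.13062087,  0.02359995]), [np.float64(0.0007011953614230631), np.float64(0.0007011953614230845)]) (array([ 0.39557874, -0.05746037, -0.00274372]), [np.float64(0.0006252661975009777), np.float64(0.0006252661975009236)])
[-0.00182656 -0.00974031  0.15330356] [-0.00191117  0.00715625  0.15330375]
```

Request:
play_rows:
  deltas: [-2,1,-35,0,0,0,0.7,-4.5,2.5,-75,0,0,0,0.6,-4.5,2.5,-110,0,0,0,0.6,-4.5,2.5,-135,0,0,0,0.6,-4.5,2.5,-145,0,0,0,0.6,-4.5,2.5,-145,0,0,0,0.6,-4.5,2.5,-145,0,0,0,0.1,-4.5,2.5,-145,0,0,0,0.1,-4.5,2.5,-145,0,0,0,0.1,-4.5,2.5,-145,0,0,0,0.1]
  force: 40

```text
t: 9.45
tcp_pos: [0.4184, -0.0862, 0.0236]
orientation: [0.001, 0.943, 0.334, 0.001]
contact_force: [1.1, 0.0, 8.7]
grip_width: 0.021
```

```bash
python3 shot.py w6
```

```text
9.45 [ 0.4184 -0.0862  0.0236] psi 39.03 tilt [ 0.002  0.003 -1.     0.024] F [1.1 0.  8.7] w 0.021
```

View pics/w6.png

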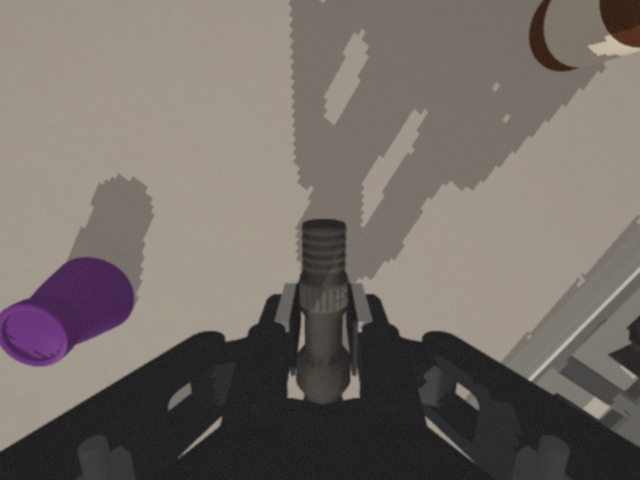

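Held, but the width reads 21 mm rather than 27 and there are 8.7 N upward, so the grip may be above the axis. I'll check the fingertip height in the image and the side view.

Run:
```python
from h import *
c=cam('wrist',np.load('pics/w6.npy'));T=np.load('pics/w6.npy')
for z in (-.008,0,.006,.011):
  for y in (-.011,.011):
    P=np.array([[sx*.0105,y,z,1] for sx in (-1,1)])@T.T
    print(z,y,np.round(proj(c,P[:,:3]),1).tolist())
crop(cv2.imread('pics/w6.png'),240,200,400,400,4,'w6c.png')
crop(imaging.grab_frame('side'),290,240,390,350,6,'s6.png')
```

```text
-0.008 -0.011 [[299.2, 299.9], [352.0, 299.9]]
-0.008 0.011 [[300.3, 348.2], [350.9, 348.2]]
0 -0.011 [[300.5, 291.4], [350.5, 291.4]]
0 0.011 [[301.5, 337.6], [349.4, 337.6]]
0.006 -0.011 [[301.4, 285.6], [349.5, 285.6]]
0.006 0.011 [[302.3, 330.3], [348.5, 330.3]]
0.011 -0.011 [[302.1, 281.2], [348.6, 281.1]]
0.011 0.011 [[302.9, 324.7], [347.7, 324.6]]
```

View pics/w6c.png

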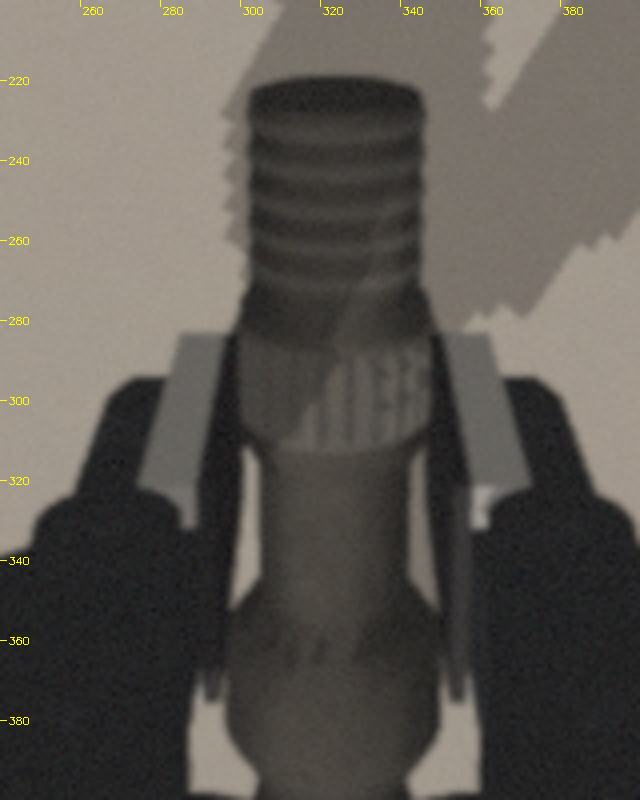

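View pics/s6.png

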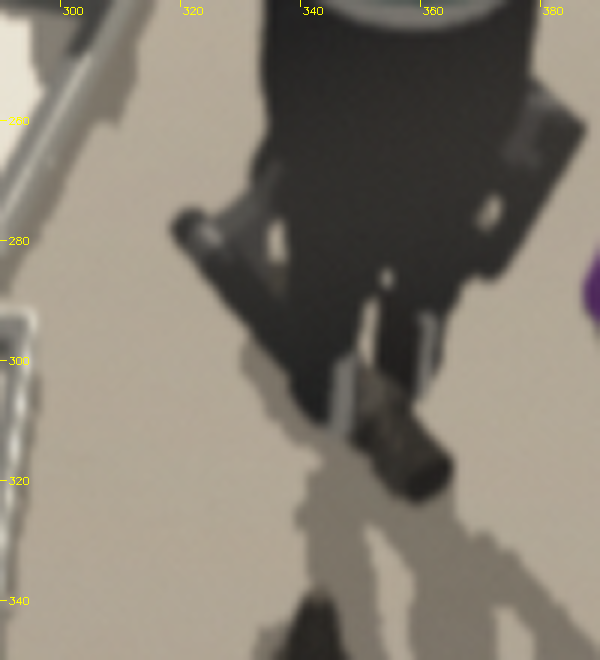

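Request:
play_rows:
  deltas: [0,0,0,0,0,0,0.4,0,0,0,0,0,0,0.4,0,0,-2.5,0,0,0,0.4,0,0,-2.5,0,0,0,0.4,0,0,-2.5,0,0,0,0.4,0,0,-2.5,0,0,0,0.1,0,0,-2.5,0,0,0,0.1,0,0,-2.5,0,0,0,0.1,0,0,-2.5,0,0,0,0.1,0,0,-2.5,0,0,0,0.1]

```text
t: 10.55
tcp_pos: [0.4171, -0.0857, 0.0199]
orientation: [-0.0, 0.943, 0.334, 0.0]
contact_force: [-0.2, -0.2, 1.7]
grip_width: 0.021
```

Request:
play_rows:
  deltas: [0,0,20,0,0,0,0.1,0,0,60,0,0,0,0.1,15,-10,100,0,0,-6,0.1,45,-30,120,0,0,-13,0.1,75,-55,120,0,0,-20,0.1,105,-80,120,0,0,-28,0.1,130,-100,120,0,0,-36,0.1,145,-112,120,0,0,-43,0.1,150,-117,120,0,0,-47.5,0.1,150,-117,120,0,0,-47.5,0.1]

```text
t: 11.55
tcp_pos: [0.5678, -0.2036, 0.139]
orientation: [0.0, 0.997, -0.074, -0.0]
contact_force: [-0.3, -0.1, -0.3]
grip_width: 0.0212
```

```bash
python3 shot.py w7;sleep 0; python3 shot.py w7b
```

```text
11.55 [ 0.5678 -0.2036  0.139 ] psi -8.49 tilt [-0.     0.    -1.     0.139] F [-0.3 -0.1 -0.3] w 0.0212
11.6 [ 0.5669 -0.2028  0.139 ] psi -8.39 tilt [-0.001 -0.    -1.     0.139] F [-0.3  0.2 -0.8] w 0.0211
```

View pics/w7b.png

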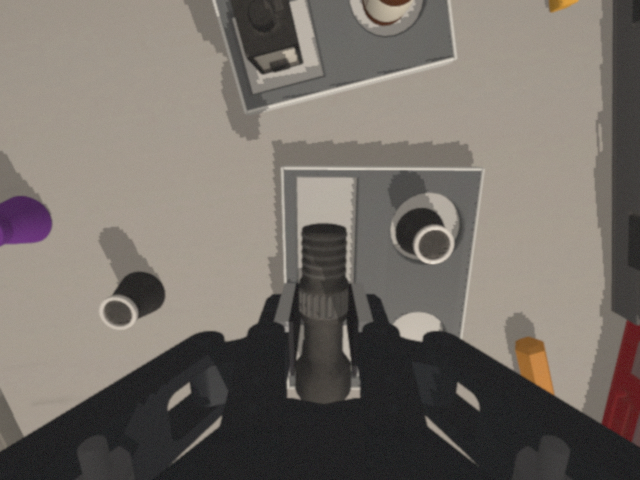

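The head is held level over tray_b. Rim corners are at (283,168) and (482,169), and the long pocket's far corners at (299,177) and (355,178).

Run:
```python
from fitw import *
c=cam('wrist',np.load('pics/w7b.npy'))
p=fit(c,[(283,168),(482,169),(299,177.5),(355,178)],[(-75,97),(75,97),(-64,89),(-18,89)],.015,[.6,-.25,-.15])
print('head ctr',loc(p,(-41,32)),'TCP target',loc(p,(-41,44)),'bottle',loc(p,(37,-47)))
crop(cv2.imread('pics/w7b.png'),270,150,490,350,3,'w7c.png')
```

```text
[ 0.601  -0.2535] -9.0 [-2.3, -0.9, 2.7, 0.0, -3.2, 0.7, 2.8, 0.8]
head ctr [ 0.5655 -0.2155] TCP target [ 0.5674 -0.2036] bottle [ 0.6302 -0.3057]
```

View pics/w7c.png

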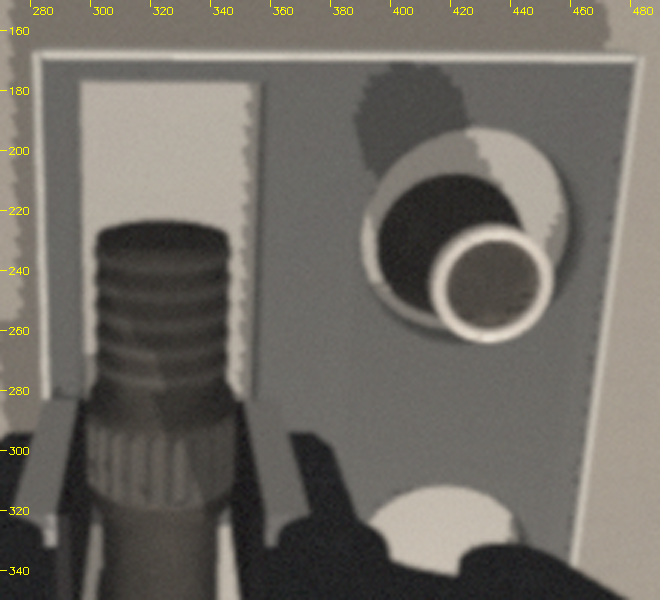

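Request:
play_rows:
  deltas: [0,-0.5,-30,0,0,0,0.1,0,-0.5,-60,0,0,0,0.1,0,-0.5,-80,0,0,0,0.1,0,-0.5,-95,0,0,0,0.1,0,-0.5,-104,0,0,0,0.1,0,-0.5,-109,0,0,0,0.1,0,-0.5,-111,0,0,0,0.1,0,-0.5,-112,0,0,0,0.1,0,-0.5,-112.5,0,0,0,0.1,0,-0.5,-112.5,0,0,0,0.1]

```text
t: 12.65
tcp_pos: [0.5674, -0.2033, 0.0279]
orientation: [0.0, 0.997, -0.074, 0.001]
contact_force: [0.4, -0.3, -0.3]
grip_width: 0.0209
```

```bash
python3 shot.py w8
python3 - <<'E'
from h import *
crop(imaging.grab_frame('side'),210,190,350,300,5,'s8.png')
E
```

```text
12.65 [ 0.5674 -0.2033  0.0279] psi -8.46 tilt [ 0.001  0.    -1.     0.028] F [ 0.4 -0.3 -0.3] w 0.0209
```

View pics/w8.png

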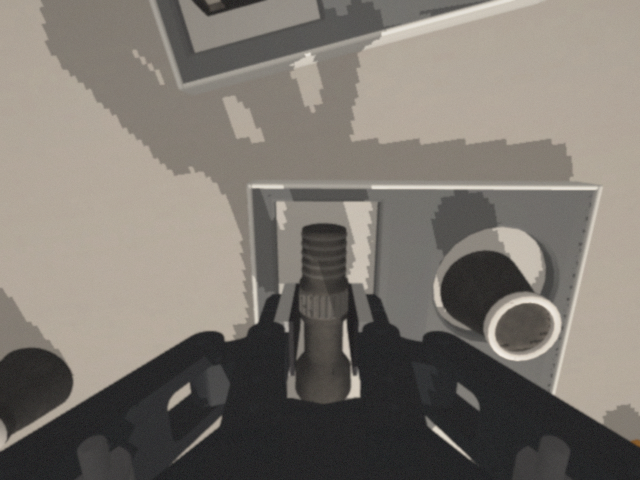

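View pics/s8.png

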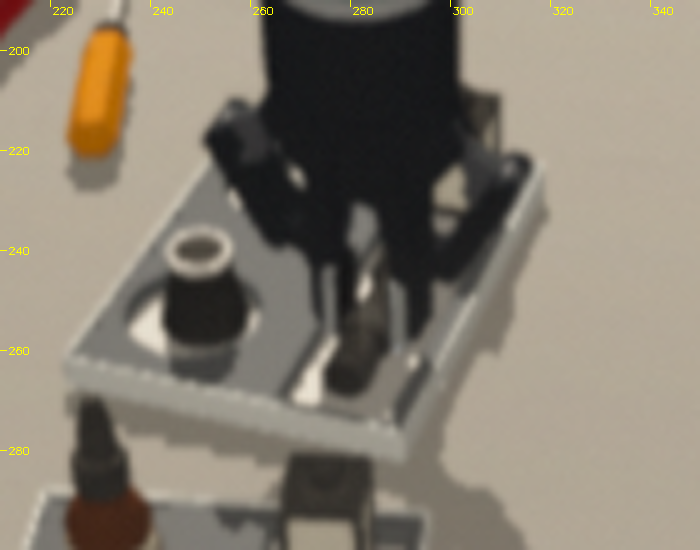

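The head is inside the long pocket, with its end at (323,228) in the wrist view and clear gaps all round. Lowering to the floor.

Request:
play_rows:
  deltas: [0,0,-0.5,0,0,0,0.1,0,0,-1,0,0,0,0.1,0,0,-1.5,0,0,0,0.1,0,0,-2,0,0,0,0.1,0,0,-2.5,0,0,0,0.1,0,0,-2.5,0,0,0,0.1,0,0,-2.5,0,0,0,0.1,0,0,-2.5,0,0,0,0.1,0,0,-2.5,0,0,0,0.1,0,0,-2.5,0,0,0,0.1]

```text
t: 13.75
tcp_pos: [0.5672, -0.2032, 0.0258]
orientation: [0.0, 0.997, -0.074, 0.0]
contact_force: [-1.3, 0.4, 6.6]
grip_width: 0.0212
```

Request:
play_rows:
  deltas: [0,0,0,0,0,0,0.35,0,0,0,0,0,0,0.42,0,0,0,0,0,0,0.42,0,0,0,0,0,0,0.42,0,0,10,0,0,0,0.42,0,0,30,0,0,0,0.42,0,0,65,0,0,0,0.42,0,0,105,0,0,0,0.5,0,0,140,0,0,0,0.6,0,0,140,0,0,0,0.7]

```text
t: 14.75
tcp_pos: [0.5704, -0.2047, 0.1714]
orientation: [0.002, 0.997, -0.074, 0.006]
contact_force: [0.2, -0.3, -1.0]
grip_width: 0.0597
```

```bash
python3 shot.py w9
```

```text
14.75 [ 0.5704 -0.2047  0.1714] psi -8.46 tilt [ 0.012  0.004 -1.     0.171] F [ 0.2 -0.3 -1. ] w 0.0597
```

View pics/w9.png

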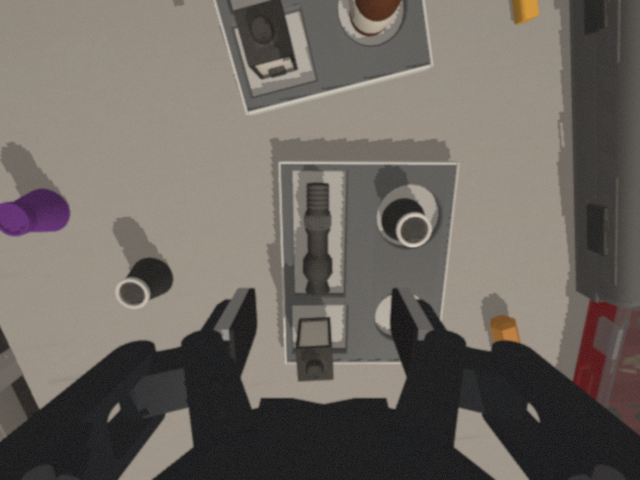

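The head lies in tray_b's long pocket at (318,240). Now the loose loupe, with the jaws turned to suit tray_a.

Request:
play_rows:
  deltas: [-40,-8,0,0,0,3,0.7,-80,-16,0,0,0,6,0.75,-120,-24,0,0,0,10,0.75,-150,-29,0,0,0,13,0.75,-163,-31,0,0,0,13.5,0.75,-163,-31,0,0,0,13.5,0.75,-163,-31,0,0,0,13.5,0.75,-163,-31,0,0,0,13.5,0.75,-163,-31,0,0,0,13.5,0.75,-163,-31,0,0,0,13.5,0.75]

```text
t: 15.8
tcp_pos: [0.4049, -0.2341, 0.1646]
orientation: [-0.0, 0.999, 0.044, 0.0]
contact_force: [-0.0, -0.3, 0.1]
grip_width: 0.0638
```

```bash
python3 shot.py w10; python3 -c "
from h import *
crop(cv2.imread('pics/w10.png'),270,170,380,280,6,'w10c.png')"
```

```text
15.8 [ 0.4049 -0.2341  0.1646] psi 5.08 tilt [ 0.    -0.    -1.     0.165] F [-0.  -0.3  0.1] w 0.0638
```

View pics/w10.png

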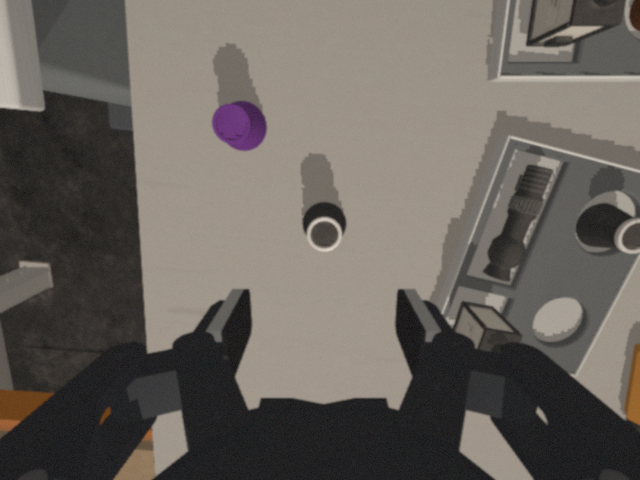

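View pics/w10c.png

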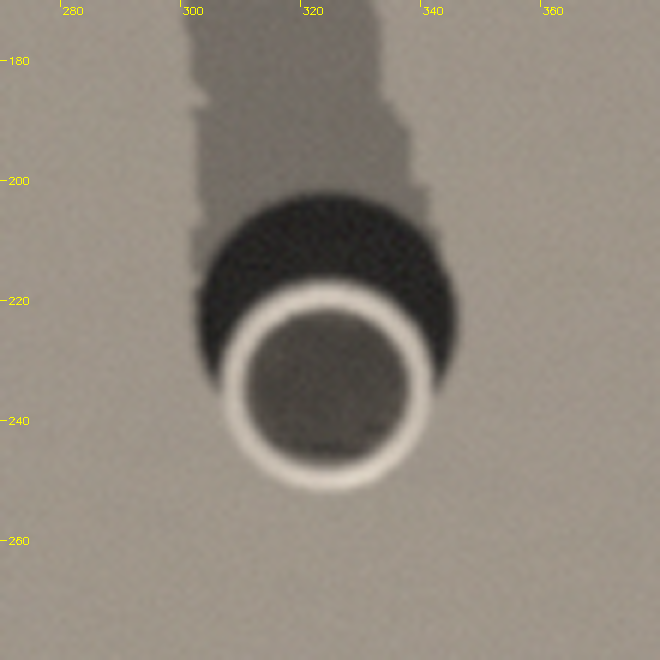

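The loupe ring centre is at (324.3,234).

Run:
```python
from h import *
c=cam('wrist',np.load('pics/w10.npy')); t=cam('top'); s=cam('side')
print(onz(c,(324.3,234),.04), onz(c,(324.5,223),.008), tri((c,(324.3,234)),(t,(344.75,290.75)),(s,(363.7,247.7))), tri((c,(324.3,234)),(s,(363.7,247.7))))
a,b=onz(c,(303,223),.008),onz(c,(346,223),.008);print(b-a)
```

```text
[ 0.40426369 -0.23242526  0.04      ] [ 0.40440444 -0.23114904  0.008     ] (array([ 0.40405493, -0.2339486 ,  0.03649567]), [np.float64(0.0006406702911317654), np.float64(0.00047561690694443735), np.float64(0.0004422027309634474)]) (array([ 0.40398436, -0.23312116,  0.03735647]), [np.float64(0.0003488466899005715), np.float64(0.0003488466899004764)])
[0.03716008 0.00326843 0.        ]
```

Request:
play_rows:
  deltas: [0,0,-35,0,0,0,0.75,-1,1,-75,0,0,0,0.7,-1,1,-110,0,0,0,0.7,-1,1,-133,0,0,0,0.7,-1,1,-143,0,0,0,0.7,-1,1,-143.5,0,0,0,0.7,-1,1,-143.5,0,0,0,0.3,-1,1,-143.5,0,0,0,0.2,-1,1,-143.5,0,0,0,0.2,-1,1,-143.5,0,0,0,0.2]
  force: 45

```text
t: 16.85
tcp_pos: [0.4042, -0.234, 0.0228]
orientation: [0.001, 0.999, 0.044, 0.001]
contact_force: [-1.0, 0.2, 6.7]
grip_width: 0.0319
```

Request:
play_rows:
  deltas: [0,0,2,0,0,0,0.2,0,0,5,0,0,0,0.2,0,0,10,0,0,0,0.2,0,0,20,0,0,0,0.2,0,0,35,0,0,0,0.2,0,0,50,0,0,0,0.2,0,0,70,0,0,0,0.2,0,0,90,0,0,0,0.2,0,0,110,0,0,0,0.2,0,0,120,0,0,0,0.2]

```text
t: 17.85
tcp_pos: [0.4038, -0.2337, 0.1436]
orientation: [0.001, 0.999, 0.044, 0.001]
contact_force: [-0.2, -1.1, -0.2]
grip_width: 0.0315
```

```bash
python3 shot.py w11; python3 -c "
from h import *
crop(imaging.grab_frame('side'),300,150,420,280,5,'s11.png')"
```

```text
17.85 [ 0.4038 -0.2337  0.1436] psi 5.04 tilt [ 0.003  0.002 -1.     0.144] F [-0.2 -1.1 -0.2] w 0.0315
```

View pics/w11.png

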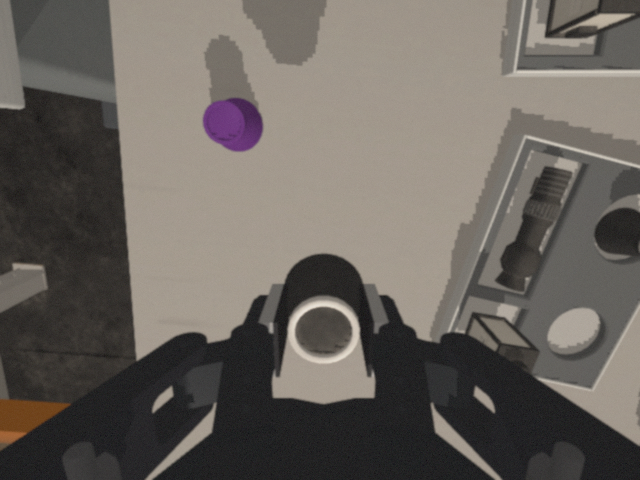

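View pics/s11.png

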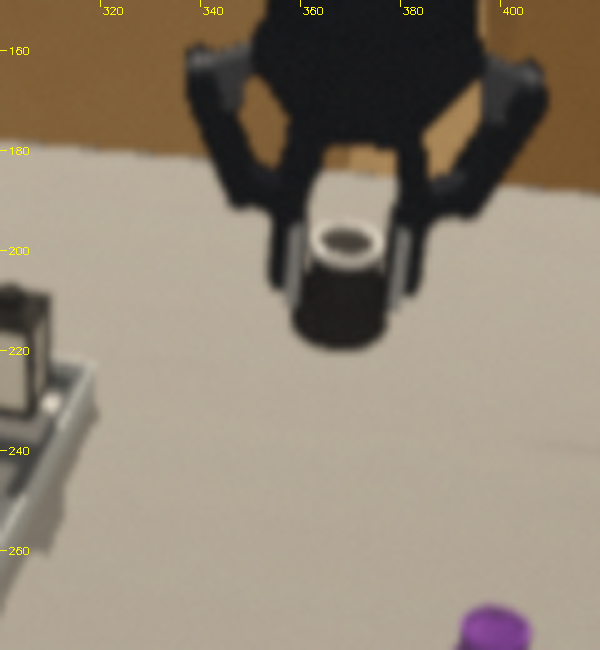

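The loupe is held upright: ring at (324,330) in the wrist view, firm between the pads in the side view. Carrying it to tray_a.

Request:
play_rows:
  deltas: [10,13,10,0,0,0,0.2,30,40,18,0,0,0,0.2,55,72,18,0,0,0,0.2,80,105,18,0,0,0,0.2,105,138,18,0,0,0,0.2,130,170,18,0,0,0,0.2,155,203,18,0,0,0,0.2,180,235,18,0,0,0,0.2,202,265,18,0,0,0,0.2,213,278,18,0,0,0,0.2]

```text
t: 18.95
tcp_pos: [0.6171, 0.0476, 0.1577]
orientation: [-0.001, 0.999, 0.045, -0.001]
contact_force: [0.5, -1.5, -0.6]
grip_width: 0.0319
```

Request:
play_rows:
  deltas: [4,5,0,0,0,0,0.2,4,5,0,0,0,0,0.2,4,5,0,0,0,0,0.2,4,5,0,0,0,0,0.2,4,5,0,0,0,0,0.2,4,5,0,0,0,0,0.2,4,5,0,0,0,0,0.2,4,5,0,0,0,0,0.2,4,5,0,0,0,0,0.2,4,5,0,0,0,0,0.2]

```text
t: 19.95
tcp_pos: [0.6201, 0.0498, 0.1593]
orientation: [0.0, 0.999, 0.044, 0.0]
contact_force: [0.6, 0.7, -1.1]
grip_width: 0.0316
```

```bash
python3 shot.py w12; python3 -c "
from h import *
crop(imaging.grab_frame('top'),150,120,290,250,5,'t12.png')"
```

```text
19.95 [0.6201 0.0498 0.1593] psi 5.04 tilt [ 0.     0.    -1.     0.159] F [ 0.6  0.7 -1.1] w 0.0316
```

View pics/w12.png

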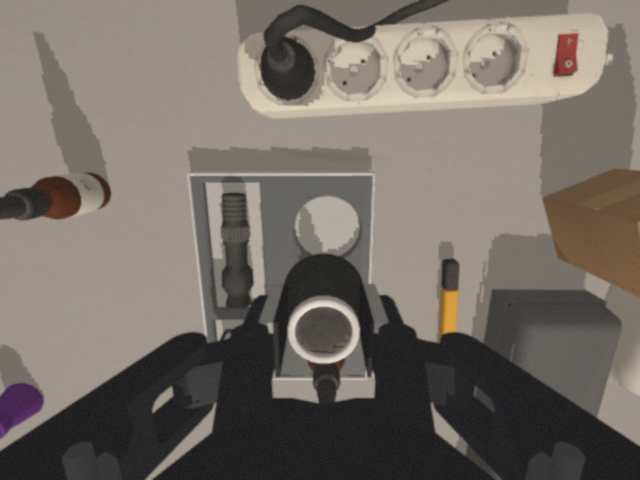

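Over tray_a: rim corners (190,175) and (373,175), empty loupe pocket at (327,226), loupe held at (324,320).

Run:
```python
from fitw import *
c=cam('wrist',np.load('pics/w12.npy'))
p=fit(c,[(190,175),(373,175)],[(-75,97),(75,97)],.016,[.59,-.003,.09])
print('loupe',loc(p,(37,50)),'direct',onz(c,(327.5,226),.014),onz(c,(295,226),.014),onz(c,(360,226),.014))
crop(cv2.imread('pics/w12.png'),180,160,390,300,3,'w12c.png')
```

```text
[ 0.5902 -0.0049] 5.03 [-2.7, 0.3, 2.7, 0.1]
loupe [0.6227 0.0482] direct [0.62203935 0.05301824 0.014     ] [0.59498247 0.05065802 0.014     ] [0.64909152 0.05537805 0.014     ]
```

View pics/w12c.png

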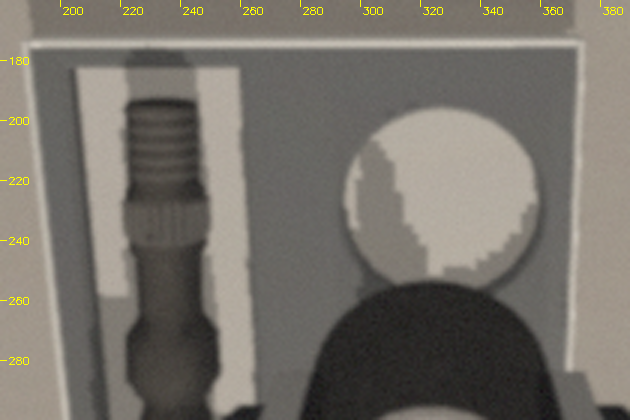

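View pics/t12.png

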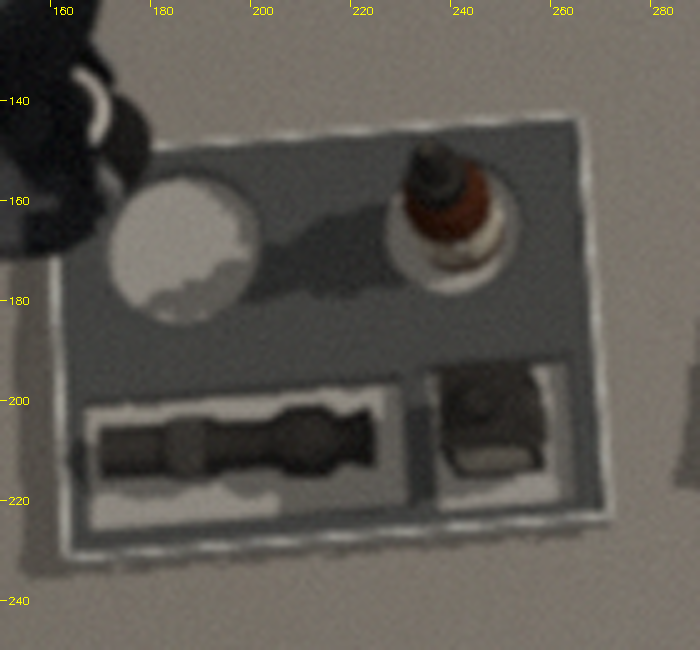

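Request:
play_rows:
  deltas: [1,0,-30,0,0,0,0.2,2,-1,-65,0,0,0,0.2,2,-1,-90,0,0,0,0.2,2,-1,-108,0,0,0,0.2,2,-1,-119,0,0,0,0.2,2,-1,-125,0,0,0,0.2,2,-1,-128,0,0,0,0.2,2,-1,-128.5,0,0,0,0.2,2,-1,-129,0,0,0,0.2,2,-1,-129,0,0,0,0.2]

```text
t: 21.05
tcp_pos: [0.6227, 0.0488, 0.0311]
orientation: [0.0, 0.999, 0.044, 0.001]
contact_force: [0.4, 0.9, -0.3]
grip_width: 0.0315
```

```bash
python3 shot.py w13; python3 -c "
from h import *
crop(imaging.grab_frame('side'),180,270,340,400,5,'s13.png')"
```

```text
21.05 [0.6227 0.0488 0.0311] psi 5.04 tilt [ 0.002  0.    -1.     0.031] F [ 0.4  0.9 -0.3] w 0.0315
```

View pics/w13.png

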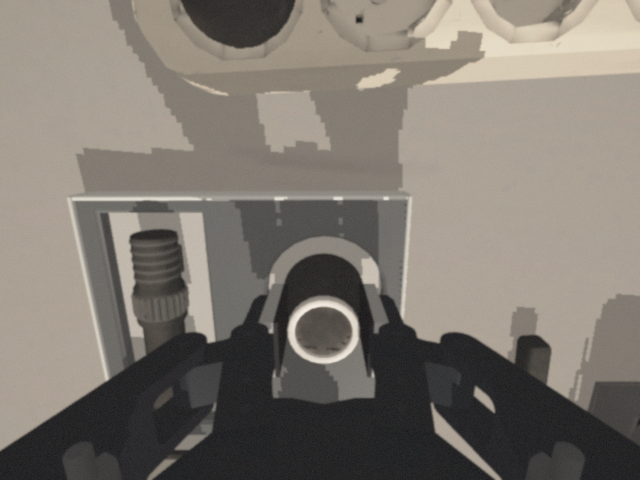

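View pics/s13.png

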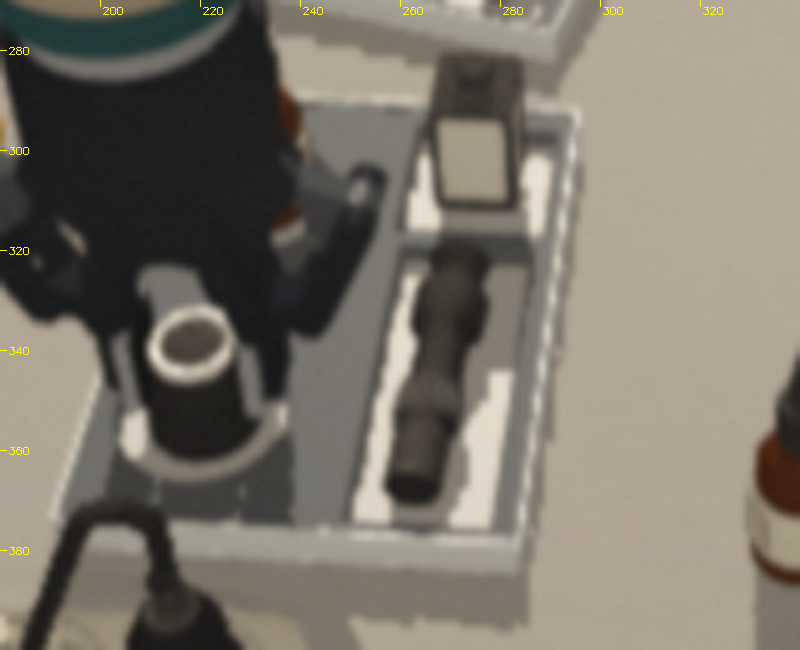

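The loupe is centred over its round pocket, with even margins in the wrist view (324,270) and the side view (218,350). Lowering to the floor.

Request:
play_rows:
  deltas: [0,0,-0.5,0,0,0,0.2,0,0,-1,0,0,0,0.2,0,0,-1.5,0,0,0,0.2,0,0,-2,0,0,0,0.2,0,0,-2.5,0,0,0,0.2,0,0,-3,0,0,0,0.2,0,0,-3,0,0,0,0.2,0,0,-3,0,0,0,0.2,0,0,-3,0,0,0,0.2,0,0,-3,0,0,0,0.2]

```text
t: 22.15
tcp_pos: [0.6222, 0.0488, 0.0289]
orientation: [0.0, 0.999, 0.044, 0.0]
contact_force: [-2.5, 0.5, 9.2]
grip_width: 0.0318
```

Request:
play_rows:
  deltas: [0,0,1,0,0,0,0.5,0,0,1,0,0,0,0.55,0,0,1,0,0,0,0.55,0,0,1,0,0,0,0.55,0,0,10,0,0,0,0.55,0,0,30,0,0,0,0.55,0,0,65,0,0,0,0.55,0,0,105,0,0,0,0.6,0,0,150,0,0,0,0.7,0,0,170,0,0,0,0.8]

```text
t: 23.15
tcp_pos: [0.6241, 0.0488, 0.2027]
orientation: [0.0, 0.999, 0.044, 0.004]
contact_force: [0.4, 0.6, -0.3]
grip_width: 0.0683
```

```bash
python3 shot.py w14
```

```text
23.15 [0.6241 0.0488 0.2027] psi 5.04 tilt [ 0.008  0.001 -1.     0.203] F [ 0.4  0.6 -0.3] w 0.0683
```

View pics/w14.png

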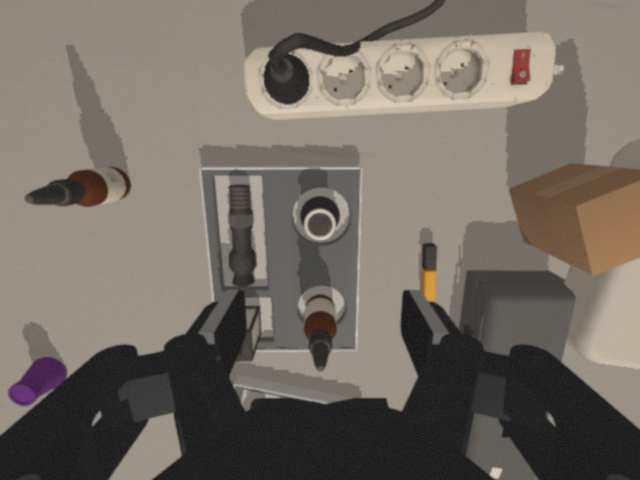

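The loupe stands in tray_a at (320,215). The loose bottle is at (90,188). I'll hover over it with the jaws turned to run along tray y at the goal.

Request:
play_rows:
  deltas: [-20,0,0,0,0,8,0.8,-45,0,0,0,0,16,0.8,-70,3,0,0,0,24,0.8,-95,5,0,0,0,32,0.8,-120,8,0,0,0,40,0.8,-145,10,0,0,0,48,0.8,-170,12,0,0,0,56,0.8,-190,15,0,0,0,64,0.8,-202,15,0,0,0,72,0.8,-202,15,0,0,0,76,0.8]

```text
t: 24.2
tcp_pos: [0.4176, 0.064, 0.1972]
orientation: [-0.001, 0.759, 0.651, -0.001]
contact_force: [0.2, 0.1, -0.4]
grip_width: 0.0683
```

```bash
python3 -c "
from h import *
imaging.grab_frame('side');imaging.grab_frame('side')";python3 shot.py w15
```

```text
24.3 [0.4195 0.0639 0.1974] psi 81.03 tilt [ 0.     0.    -1.     0.197] F [ 0.5 -0.2 -0.4] w 0.0682
```

View pics/w15.png

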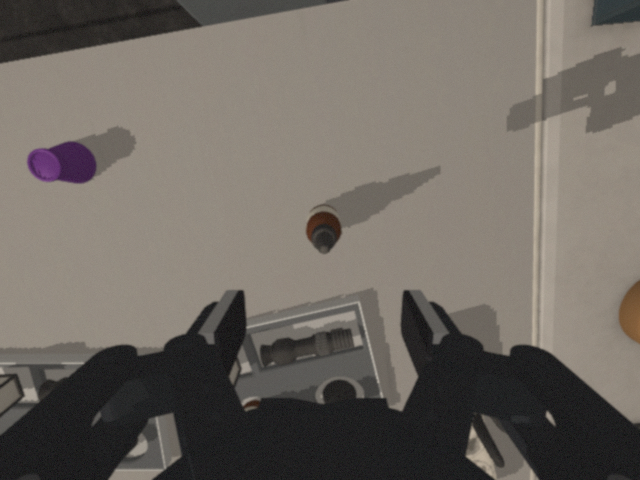

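The bottle is seen from above, tip at (323.5,249) and brown shoulder centred at (323.5,226).

Run:
```python
from h import *
c=cam('wrist',np.load('pics/w15.npy')); t=cam('top'); s=cam('side')
print(onz(c,(323.5,249),.102), onz(c,(323.5,227),.058), tri((c,(323.5,249)),(t,(150+50/4,120+633/4)),(s,(180+652/4,270+275/4))))
for P in ([.4215,.064],[.4215,.062],[.4195,.063]):
  print(P,proj(c,[[*P,.102],[*P,.06]]).round(1).tolist())
crop(cv2.imread('pics/w15.png'),280,180,370,270,7,'w15c.png')
```

```text
[0.4196232  0.06388848 0.102     ] [0.41474367 0.06470274 0.058     ] (array([0.41967393, 0.0622233 , 0.09831256]), [np.float64(0.0018316102653692992), np.float64(0.0023632076108579085), np.float64(0.000992760364104104)])
[0.4215, 0.064] [[324.1, 251.5], [323.9, 235.6]]
[0.4215, 0.062] [[321.3, 251.9], [321.5, 236.0]]
[0.4195, 0.063] [[322.2, 249.0], [322.4, 233.5]]
```

View pics/w15c.png

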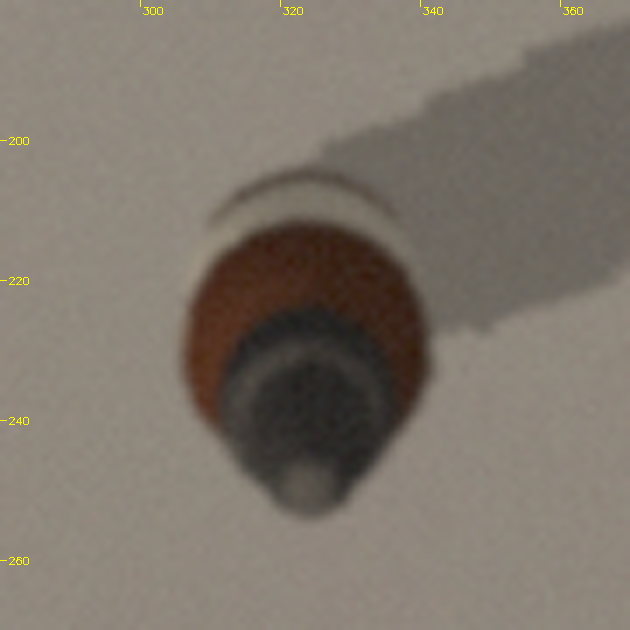

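Request:
play_rows:
  deltas: [0,0,-35,0,0,0,0.8,0,0,-75,0,0,0,0.8,0,0,-110,0,0,0,0.8,0,0,-138,0,0,0,0.75,0,0,-150,0,0,0,0.7,0,0,-151,0,0,0,0.6,0,0,-151,0,0,0,0.3,0,0,-151,0,0,0,0.2,0,0,-151,0,0,0,0.2,0,0,-151,0,0,0,0.2]
  force: 45

```text
t: 25.35
tcp_pos: [0.4208, 0.0638, 0.0471]
orientation: [0.001, 0.76, 0.65, 0.001]
contact_force: [0.3, 0.4, 2.3]
grip_width: 0.0283
```

```bash
python3 shot.py w16; python3 -c "
from h import *
crop(imaging.grab_frame('side'),290,260,400,400,5,'s16.png')"
```

```text
25.35 [0.4208 0.0638 0.0471] psi 81.03 tilt [ 0.     0.002 -1.     0.047] F [0.3 0.4 2.3] w 0.0283
```

View pics/s16.png

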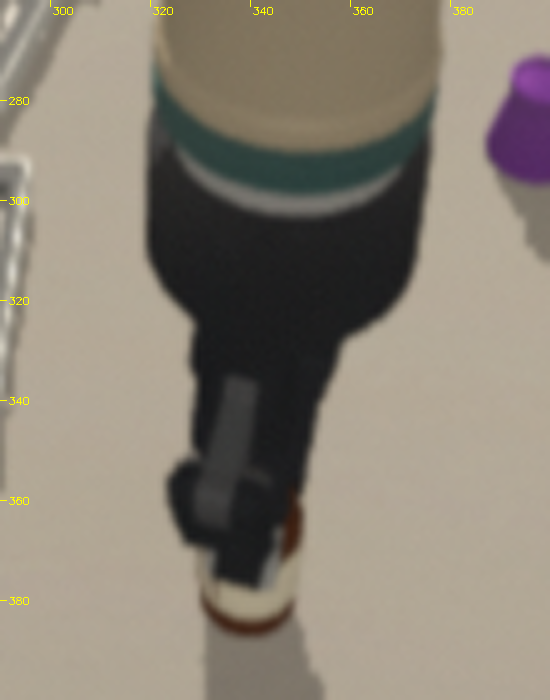

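View pics/w16.png

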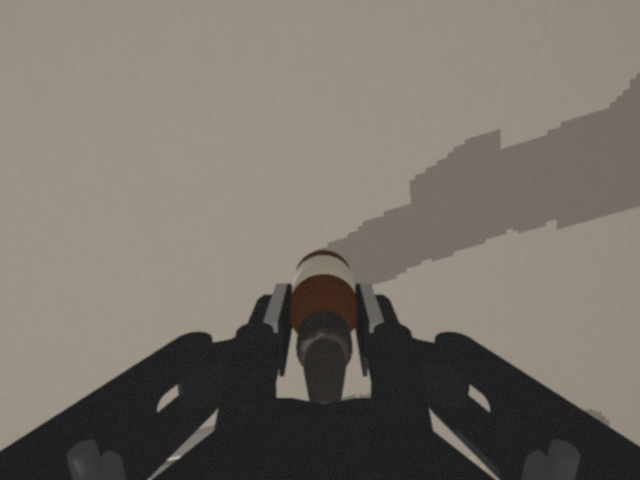

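Gripped at 28.3 mm rather than 32, so I'm checking whether the bottle sits off-centre between the pads before lifting.

Run:
```python
from h import *
T=np.load('pics/w16.npy');c=cam('wrist',T)
# expected rows for bottle axis displaced d along tool y
for d in (-.018,-.012,-.006,0,.006):
  out=[]
  for r,z in ((.016,.0),(.016,.056),(.010,.075),(.003,.102)):
    a=np.linspace(0,2*np.pi,60)
    P=np.c_[T[0,3]+d*T[0,1]+r*np.cos(a),T[1,3]+d*T[1,1]+r*np.sin(a),np.full(60,z)]
    q=proj(c,P); out.append((z,round(q[:,1].min()),round(q[:,1].max()),round(np.ptp(q[:,0]))))
  print(d,out)
crop(cv2.imread('pics/w16.png'),250,230,400,420,4,'w16c.png')
```

```text
-0.018 [(0.0, 215, 271, 58), (0.056, 246, 322, 82), (0.075, 281, 335, 59), (0.102, 348, 367, 23)]
-0.012 [(0.0, 226, 281, 58), (0.056, 261, 335, 81), (0.075, 298, 350, 59), (0.102, 367, 387, 23)]
-0.006 [(0.0, 237, 291, 57), (0.056, 276, 348, 80), (0.075, 314, 365, 58), (0.102, 387, 405, 22)]
0 [(0.0, 247, 301, 57), (0.056, 290, 361, 79), (0.075, 330, 379, 57), (0.102, 405, 423, 22)]
0.006 [(0.0, 258, 310, 56), (0.056, 304, 373, 78), (0.075, 345, 393, 56), (0.102, 423, 440, 21)]
```

View pics/w16c.png

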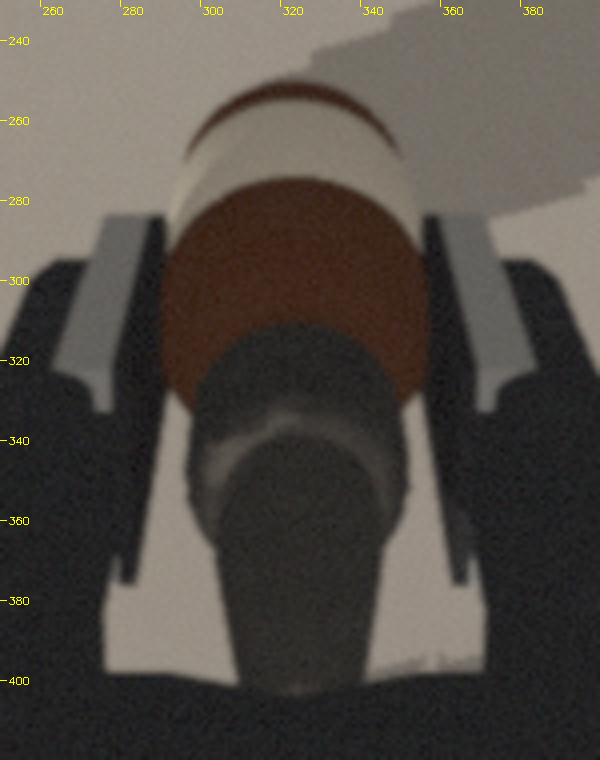

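The bottle is centred between the pads (foot edge row 250, against 247–251 expected). Lifting and carrying it to tray_b.

Request:
play_rows:
  deltas: [0,0,10,0,0,0,0.2,0,0,35,0,0,0,0.2,0,0,75,0,0,0,0.2,0,0,115,0,0,0,0.2,10,-20,143,0,0,0,0.2,30,-52,143,0,0,0,0.2,50,-88,143,0,0,0,0.2,70,-123,143,0,0,0,0.2,90,-159,143,0,0,0,0.2,110,-194,143,0,0,0,0.2]

```text
t: 26.45
tcp_pos: [0.5304, -0.1316, 0.19]
orientation: [0.0, 0.76, 0.65, 0.0]
contact_force: [0.5, 0.4, -1.0]
grip_width: 0.0283
```

Request:
play_rows:
  deltas: [20,-35,0,0,0,0,0.2,40,-70,0,0,0,0,0.2,60,-106,0,0,0,0,0.2,80,-140,0,0,0,0,0.2,93,-163,0,0,0,0,0.2,99,-173,0,0,0,0,0.2,100,-175,0,0,0,0,0.2,100,-175,0,0,0,0,0.2,100,-175,0,0,0,0,0.2,100,-175,0,0,0,0,0.2]

```text
t: 27.45
tcp_pos: [0.6297, -0.3038, 0.1899]
orientation: [-0.0, 0.76, 0.65, 0.0]
contact_force: [-0.9, 0.1, -0.3]
grip_width: 0.0284
```

```bash
python3 shot.py w17; python3 -c "
from h import *
crop(imaging.grab_frame('side'),190,100,350,300,3,'s17.png')"
```

```text
27.45 [ 0.6297 -0.3038  0.1899] psi 81.1 tilt [ 0.   -0.   -1.    0.19] F [-0.9  0.1 -0.3] w 0.0284
```

View pics/w17.png

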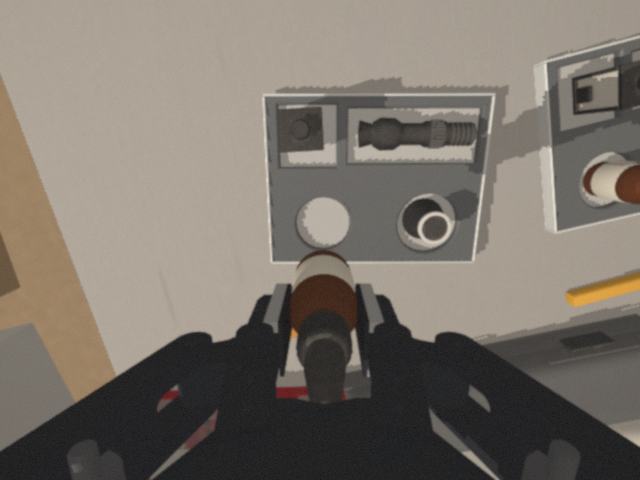

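View pics/s17.png

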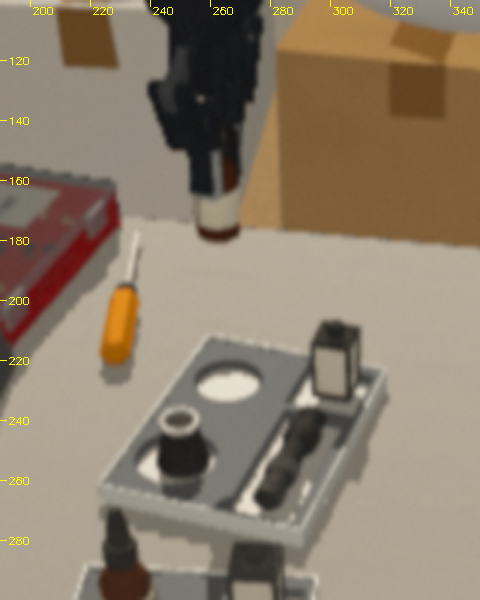

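The full tray_b is in view with the bottle held upright. Rim corners are at (264,95), (495,95), (474,263) and (271,264), and the bottle pocket is centred at (323.5,222).

Run:
```python
from fitw import *
c=cam('wrist',np.load('pics/w17.npy'))
p=fit(c,[(264,95),(495,95),(474,263),(271,264)],[(-75,-97),(-75,97),(75,97),(75,-97)],.016,[.6,-.25,-.15])
print('bottle',loc(p,(37,-47)),'direct',onz(c,(323.5,222),.012))
```

```text
[ 0.6027 -0.2522] -8.88 [-1.4, -0.4, 1.3, -0.8, 0.4, 1.3, -0.4, 0.6]
bottle [ 0.632  -0.3043] direct [ 0.62953114 -0.3035536   0.012     ]
```

Request:
play_rows:
  deltas: [1,-0.5,-30,0,0,0,0.2,1,-0.5,-65,0,0,0,0.2,1,-0.5,-95,0,0,0,0.2,1,-0.5,-115,0,0,0,0.2,1,-0.5,-126,0,0,0,0.2,1,-0.5,-132,0,0,0,0.2,1,-0.5,-134,0,0,0,0.2,1,-0.5,-135,0,0,0,0.2,1,-0.5,-135,0,0,0,0.2,1,-0.5,-135,0,0,0,0.2]

```text
t: 28.55
tcp_pos: [0.6316, -0.306, 0.0554]
orientation: [0.001, 0.76, 0.65, 0.0]
contact_force: [0.0, -0.1, -1.1]
grip_width: 0.0284
```

```bash
python3 shot.py w18; python3 -c "
from h import *
crop(imaging.grab_frame('side'),210,160,350,290,5,'s18.png')"
```

```text
28.55 [ 0.6316 -0.306   0.0554] psi 81.04 tilt [-0.001  0.002 -1.     0.055] F [ 0.  -0.1 -1.1] w 0.0284
```

View pics/w18.png

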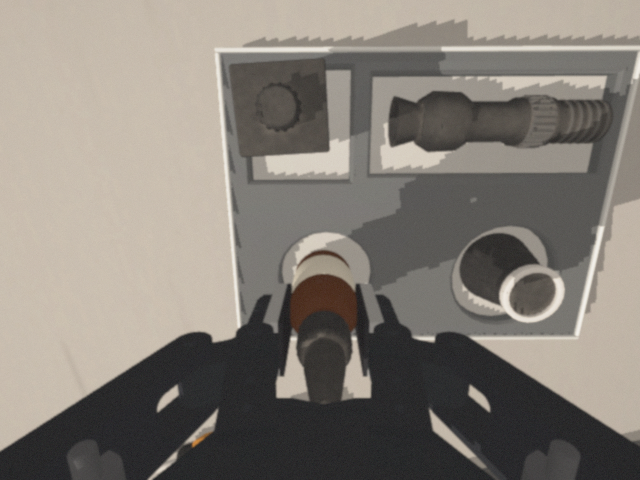

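View pics/s18.png

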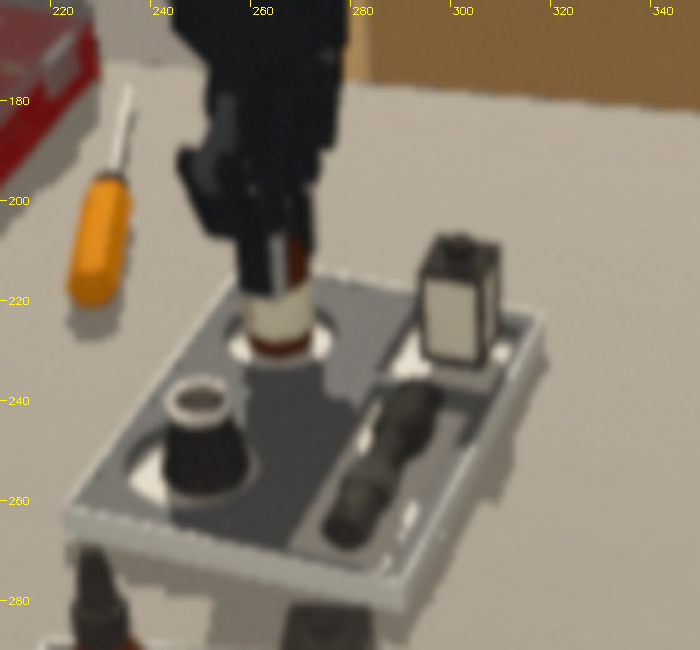

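The bottle foot is centred in its round pocket, (323,270) in wrist and (267,345) in side. Lowering.

Request:
play_rows:
  deltas: [0,0,-0.5,0,0,0,0.2,0,0,-1,0,0,0,0.2,0,0,-1.5,0,0,0,0.2,0,0,-2,0,0,0,0.2,0,0,-2.5,0,0,0,0.2,0,0,-3,0,0,0,0.2,0,0,-3,0,0,0,0.2,0,0,-3,0,0,0,0.2,0,0,-3,0,0,0,0.2,0,0,-3,0,0,0,0.2]

```text
t: 29.65
tcp_pos: [0.6314, -0.3058, 0.0531]
orientation: [0.001, 0.76, 0.65, 0.0]
contact_force: [-2.6, 0.9, 7.9]
grip_width: 0.029
```

Request:
play_rows:
  deltas: [0,0,0.5,0,0,0,0.4,0,0,0.5,0,0,0,0.55,0,0,0.5,0,0,0,0.55,0,0,0.5,0,0,0,0.55,0,0,5,0,0,0,0.55,0,0,20,0,0,0,0.55,0,0,50,0,0,0,0.55,0,0,85,0,0,0,0.55,0,0,125,0,0,0,0.55,0,0,160,0,0,0,0.55]

```text
t: 30.65
tcp_pos: [0.6315, -0.3059, 0.2149]
orientation: [0.001, 0.76, 0.65, 0.0]
contact_force: [0.6, -0.4, 0.0]
grip_width: 0.0471
```

Request:
play_rows:
  deltas: [-30,0,10,0,0,0,0.55,-70,0,20,0,0,0,0.55,-110,0,20,0,0,0,0.55,-150,-5,20,0,0,0,0.55,-190,-10,20,0,0,0,0.55,-230,-10,20,0,0,0,0.55,-250,-10,20,0,0,0,0.55,-250,-10,20,0,0,0,0.55,-250,-10,20,0,0,0,0.55,-250,-10,20,0,0,0,0.55]

```text
t: 31.65
tcp_pos: [0.3824, -0.3161, 0.232]
orientation: [0.001, 0.76, 0.65, 0.0]
contact_force: [0.4, 0.2, -1.2]
grip_width: 0.0468
```

```bash
python3 shot.py w19; python3 -c "
from h import *
crop(imaging.grab_frame('side'),180,180,340,400,3,'s19.png'); crop(imaging.grab_frame('top'),150,120,430,260,3-1,'t19.png')"
```

```text
31.65 [ 0.3824 -0.3161  0.232 ] psi 81.06 tilt [-0.001  0.002 -1.     0.232] F [ 0.4  0.2 -1.2] w 0.0468
```

View pics/s19.png

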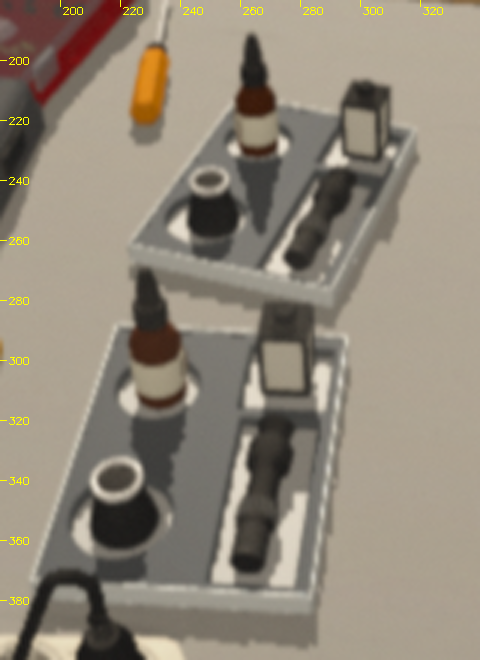

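View pics/t19.png

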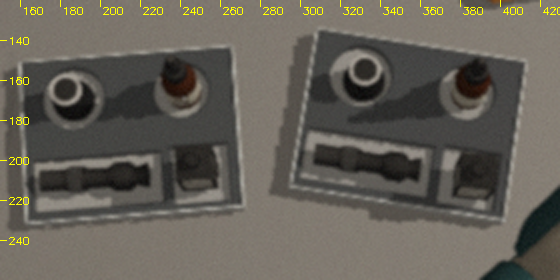

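All eight are in their pockets in both views. The tray_a loupe looks slightly leaning in the side view (217,350), so I'll check its tilt numerically.

Run:
```python
from h import *
s=cam('side');t=cam('top'); a=np.linspace(0,2*np.pi,40)
S=imaging.grab_frame('side');T=imaging.grab_frame('top')
def draw(im,c,x,y,r,z,sc,x0,y0,col):
    q=proj(c,np.c_[x+r*np.cos(a),y+r*np.sin(a),np.full(40,z)])
    cv2.polylines(im,[np.int32((q-[x0,y0])*sc)],True,col,1)
for nm,im,c,(x0,y0,x1,y1) in (('s',S,s,(185,325,255,385)),('t',T,t,(160,140,220,190))):
    o=cv2.resize(im[y0:y1,x0:x1],None,fx=10,fy=10,interpolation=cv2.INTER_CUBIC)
    draw(o,c,.6222,.0495,.0195,.006,10,x0,y0,(0,255,0)); draw(o,c,.6222,.0495,.014,.046,10,x0,y0,(0,0,255))
    cv2.imwrite(f'pics/{nm}20.png',o)
```

```text
(no output)
```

View pics/s20.png

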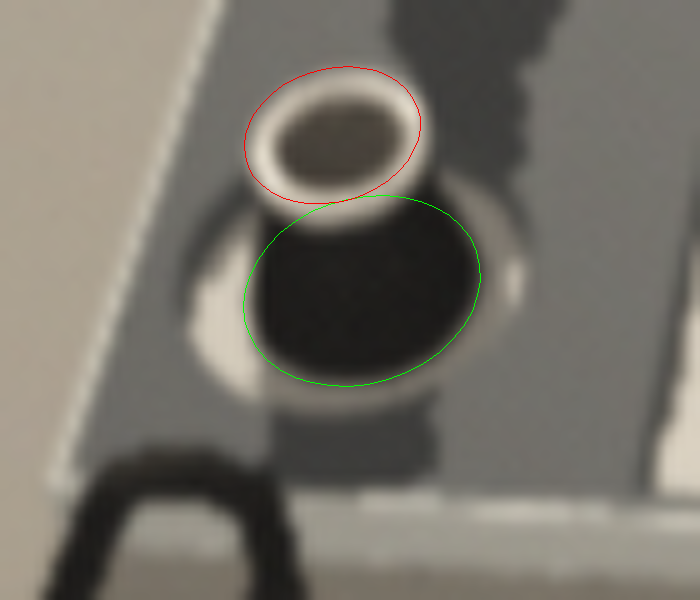

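View pics/t20.png

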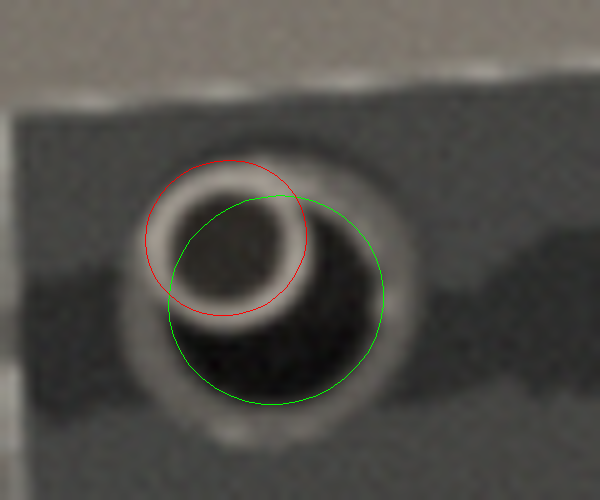

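View pics/w19.png

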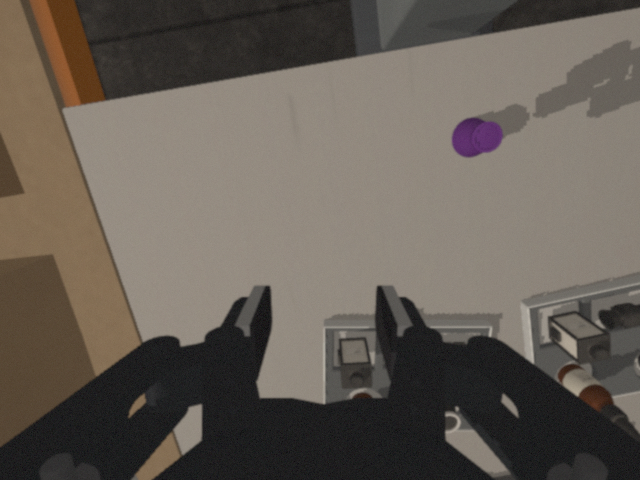

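The upright-loupe model fits both views to within about 1–2 px, so the loupe stands upright on its pocket floor. The apparent lean was perspective. The arm is clear and touching nothing, so I'm handing in.

```bash
python3 -c "
from bench import env
print(env.hand_in(), env.sense()['t'])"
```

```text
the job is handed in; nothing more can be done
the job is handed in; nothing more can be done
```

I put the four loose parts into the empty pockets and handed the job in at about 32 s of the 112 s allowed. The viewer and loupe went into tray_a, and the head and bottle into tray_b. I lowered each one until the wrist read light contact (5–9 N) at the height expected for the pocket floor, then released it.

**Last checks:** The side and top views show all eight parts in their pockets, viewers, loupes and bottles upright and both heads lying along their pockets. The parts already in the trays and the purple decoy look unmoved, by eye only. The gripper was open and well clear of everything.

**Disagreements found:**
- **Jaw widths:** The jaws closed to 21 mm on the head (27 stated) and 28 mm on the bottle (32 stated). The first head grip was a little too high, so I regripped it lower. The bottle was centred between the pads, and neither part slipped.
- **Camera heights:** Heights measured from the cameras came out about 4 mm low.
- **Tray_a loupe:** It looked as if it leaned in the side view, but an upright model fitted both views to within 1–2 px.

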